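# Tip a carton over into the packing corner

### The job

The small white carton is standing on its long edge: push it over with the fingertips so that it lies flat with its orange sticker on top, then push it along the table until it sits snugly in the wooden packing corner, against both fences, ready for taping. Only push it, do not pick it up, leave the other things where they are, and finish with the hand clear.

Things in the scene. Friction and masses are not known exactly. Their poses are not given: they have to be found in the camera images.
- carton: White closed carton, 159 x 119 x 30 (along its x, y, z), about 0.2 kg. +z points out of the broad face with a round orange sticker, 42 across; origin in the middle of the opposite face. Starts standing on a long edge (119 tall, 30 deep), y up, sticker face roughly towards the robot. A light push high on that face tips it away from the robot; it falls once tilted some 14 degrees.
- carton_center (a point): Centre of the carton (half-way through all three sizes); 60 above the table while standing, 15 when it lies flat. Same axes as the carton.
- corner: Packing corner fixed to the table: two pale wooden fences, 24 wide, 20 high, at a right angle, bare table between. Origin at the inner corner at table height, z up, +x roughly away from the robot. Rear fence: inner face at x = 0, from y = 0 to -240. Side fence (left): inner face at y = 0, from x = 0 to -170. The carton's 159 side goes along the rear fence, its 119 side along the side fence.
- home (a point): Where the carton's centre is when it lies fully home in the corner: 60 in front of the rear fence, 80 to the right of the side fence, 15 above the table. Same axes as the corner.
- tape_roll: Roll of brown packing tape lying flat, 93 across, 48 high; origin in the middle of its underside. Loose; leave it alone.
- screw_jar: Clear jar with blue lid, 38 across, 38 high; origin in the middle of its underside. Loose; leave it alone.
- loupe: Black eye loupe standing on the table, 38 across, 31 high; origin in the middle of its underside. Loose; leave it alone.
- pliers: Small pliers with orange handles lying flat, 145 x 48, 12 high; origin in the middle of its underside. Loose; leave it alone.
- red_bottle: Red bottle with white nozzle, 26 across, 78 high; origin in the middle of its underside. Loose; leave it alone.

How it is judged:
By the outcome, as a careful person would: the job done as asked, in the order asked, and still so for the second after the job is handed in, with the robot touching nothing.
It also fails if it takes over 67 s, if anything falls off the work surface, if the arm or the gripper's body presses on something with over 40 N, if the wrist force passes 120 N, or if a joint passes its speed limit or range.

### The arm

A 7-joint arm with a two-finger parallel gripper is mounted at the origin on a cart in front of the work surface, level with it; the furniture and walls round the work are solid. World frame = base frame: x ahead of the robot, y to its left, z up, the work surface at z = 0. Lengths are in mm, angles in rad, forces in N, time in s.
With the tool pointing down it reaches from about 425 to 875 mm from the base axis. Payload 8.4 kg.
Tool frame: the origin (TCP) lies on the centre line of the jaws, within the pads' length; the fingertips stand 17 mm ahead of it and the grasp point (between the pads) lies 2 mm behind it (ctrl.tcp_to_tips is the distance from the TCP to the fingertips, in mm); z points along the fingers, y is the direction in which the jaws open and shut (so a half turn about z gives the same grasp; the last joint's range is limited). The gripper opens to 85 mm and grips with 20 to 120 N. Pads are 22 mm wide; open, the fingers measure 114 mm over their backs; the gripper's body (76 mm by 85 mm) begins 54 mm behind the grasp point. The pads swing forward as they close: fully open they stand 13 mm farther back than shut.
Start: joints at [-0.099, 0.333, 0.04, 1.465, -0.013, 1.343, -0.059], TCP at [649.972, -0.012, 222.008] pointing down, gripper open.
Joint ranges: [-2.58, 2.58], [-0.38, 2.09], [-1.3, 1.39], [0.25, 2.4], [-1.5, 4.64], [0.08, 2.09], [-2.65, 2.65]. Speed limits (rad/s): [2.22, 2.22, 2.79, 2.79, 3.14, 3.14, 3.14].

### API

Orientations are given as a unit quaternion [x, y, z, w].
In Python, from rig import ctrl, viewer gives the robot as it stands. The module is installed in compiled form; this text tells all that it offers.
- The arm moves only by the shell command python3 -m handwheel 'ROWS'. ROWS is JSON, a list of rows, each an object of numbers: "tx", "ty", "tz": the shift along the world's x, y, z in cm; "ax", "ay", "az": the turn, a rotation vector about the world's x, y, z in degrees; "jaw": the opening, from 0 (shut) to 1 (fully open). A call has 1 to 10 rows; each row is the pose to reach, as a shift and turn from the pose commanded when the call began; what a row does not reach only later rows make up. A row lasts 1/8 s, in which the tool goes at most 62.5 mm and 10.7 degrees, less where a joint would pass 70% of its speed; a pose out of reach is approached as far as the arm can. A call with a gripper value outside its range is refused whole. The fingers move at their own pace and stop on an object; the grip force is fixed at half the most. Time passes only in rows, so rows that repeat a pose let the fingers close. It gives the time, the measured TCP pose, the force and the opening at its end, in the units of the state.
- ctrl.read_state(): the state, without advancing time (a new reading comes with each control period).
- viewer.grab_frame(name): name is "scene" or "side" or "wrist"; returns the picture (480x640x3 uint8, blue, green, red); there is no depth.
- viewer.calibration(name): a dict with "K" (3x3 intrinsics, pixels), "rvec" (rotation vector, rad) and "tvec" (3), from world to camera coordinates, as OpenCV has them. Camera axes: x right, y down, z forward; pixel columns grow to the right and rows downward; lengths in mm; the calibration is good to about 2 mm. A picture is of the moment at which its call begins: read the wrist's pose just before it. calibration takes no time and is no camera call; for the wrist camera it gives the pose at the moment of the call.
- ctrl.finish_job(): hands the job in, once; it reports no verdict.
The state is a dict: "time_s": time; "qpos": joint angles; "joint_velocities": joint speeds; "joint_torque": joint torques, N m; "ee_pos": TCP position; "orientation": TCP orientation; "contact_force": force on the tool from outside, world axes, zero at the start; "ft_torque": the same for the moment, N m; "opening": finger opening in mm.
Only numpy, scipy, OpenCV 4.12 (cv2) and the standard library are available. Lean on these libraries where they do the work, as an engineer would, in place of code of your own. Each camera call takes 0.05 s, during which the arm holds its last target.

## Working session

There is one attempt and no reset: what is moved stays moved. The work goes in short steps, Python scripts to look and compute and a shell command to move; the robot and the scene stay as the last step left them, time stands still between calls to the robot, and variables do not carry over. Pictures are saved under pics/ and viewed, and the job is handed in when it is done.

```bash
mkdir -p pics
python3 - <<'E'
from rig import ctrl, viewer
import cv2
for n in ["scene","side","wrist"]:
    cv2.imwrite(f"pics/{n}0.png",viewer.grab_frame(n))
    c=viewer.calibration(n);print(n,c)
s=ctrl.read_state();print(s,ctrl.tcp_to_tips)
E
```

```text
scene {'K': array([[587.81377508,   0.        , 314.76270419],
       [  0.        , 587.81377508, 250.85457962],
       [  0.        ,   0.        ,   1.        ]]), 'rvec': array([ 2.07877364, -1.22339267,  0.51240968]), 'tvec': array([-262.19033984,  391.27346858, 1267.16292771])}
side {'K': array([[486.33306136,   0.        , 316.82133627],
       [  0.        , 486.33306136, 233.82918394],
       [  0.        ,   0.        ,   1.        ]]), 'rvec': array([ 0.67009159, -2.51761853,  1.2408093 ]), 'tvec': array([489.3062062 , 222.45858928, 952.27812464])}
wrist {'K': array([[340.43491256,   0.        , 315.81974017],
       [  0.        , 340.43491256, 241.81790518],
       [  0.        ,   0.        ,   1.        ]]), 'rvec': array([-2.84710531e+00, -4.03315976e-04,  1.94032000e-04]), 'tvec': array([-649.31111305,  -37.29615652,  379.0037891 ])}
{'time_s': 0.15, 'qpos': array([-0.09919188,  0.33377678,  0.03986444,  1.46606043, -0.01338929,
        1.34330037, -0.05850772]), 'joint_velocities': array([-0.00153829, -0.00156385, -0.00159821, -0.00234713, -0.00016851,
        0.0009298 ,  0.00138122]), 'joint_torque': array([ 1.83829346e-03, -6.59043789e+01,  1.36682332e+00, -4.05872834e+01,
        1.70135766e-02,  9.73434420e-03, -6.22943548e-05]), 'ee_pos': array([ 6.49634531e+02, -2.50845015e-02,  2.21311017e+02]), 'orientation': array([ 7.07113368e-01,  7.07099905e-01, -4.83442580e-04, -4.18815789e-04]), 'contact_force': array([-0.41357393, -0.62995972, -0.89853959]), 'ft_torque': array([ 0.02478045, -0.01157846,  0.04097439]), 'opening': 85.40337459432479} 17.0
```

View pics/scene0.png

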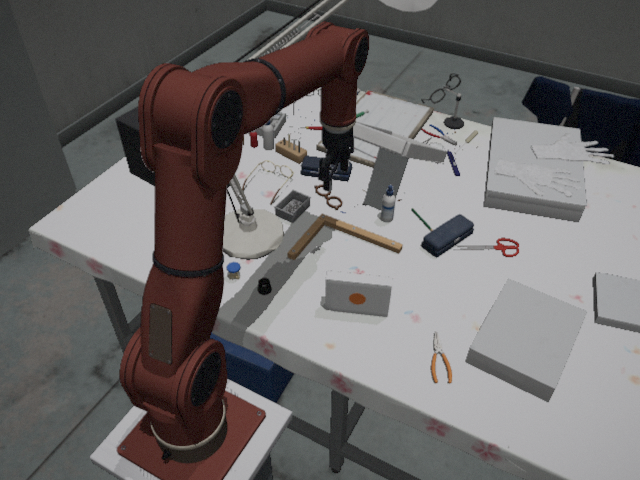

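View pics/side0.png

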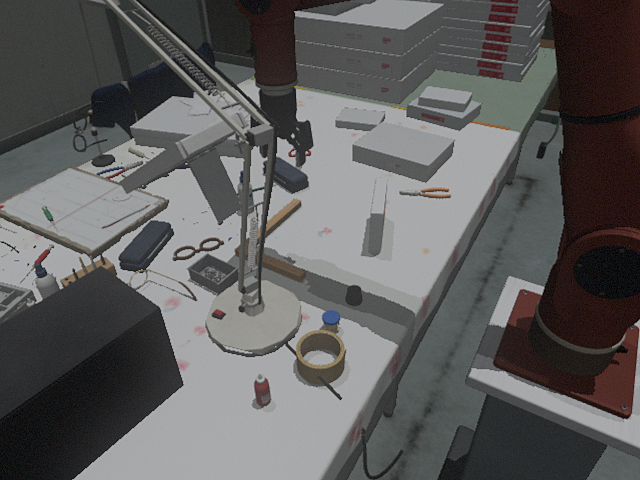

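View pics/wrist0.png

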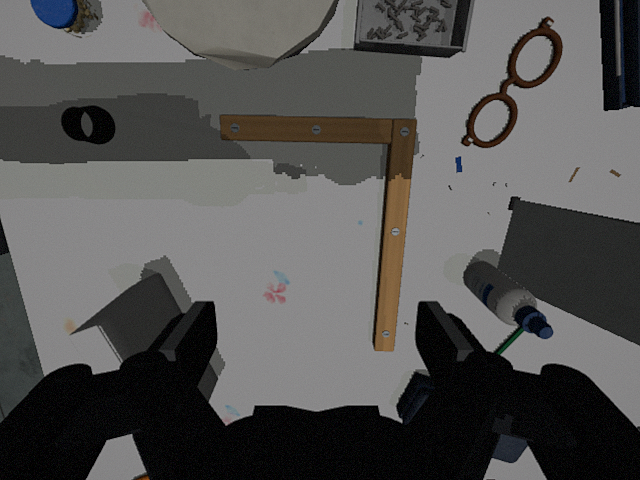

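Run:
```python
import cv2,numpy as np
a=cv2.imread("pics/scene0.png")[200:400,210:460]
b=cv2.imread("pics/side0.png")[160:310,230:470]
cv2.imwrite("pics/z1.png",cv2.resize(a,None,fx=3,fy=3,interpolation=cv2.INTER_CUBIC))
cv2.imwrite("pics/z2.png",cv2.resize(b,None,fx=3.3,fy=3.3,interpolation=cv2.INTER_CUBIC))
w=cv2.imread("pics/wrist0.png")[90:440,20:440]
cv2.imwrite("pics/z3.png",cv2.convertScaleAbs(cv2.resize(w,None,fx=1.7,fy=1.7,interpolation=cv2.INTER_CUBIC),alpha=1.3))
```

```text
(no output)
```

View pics/z1.png

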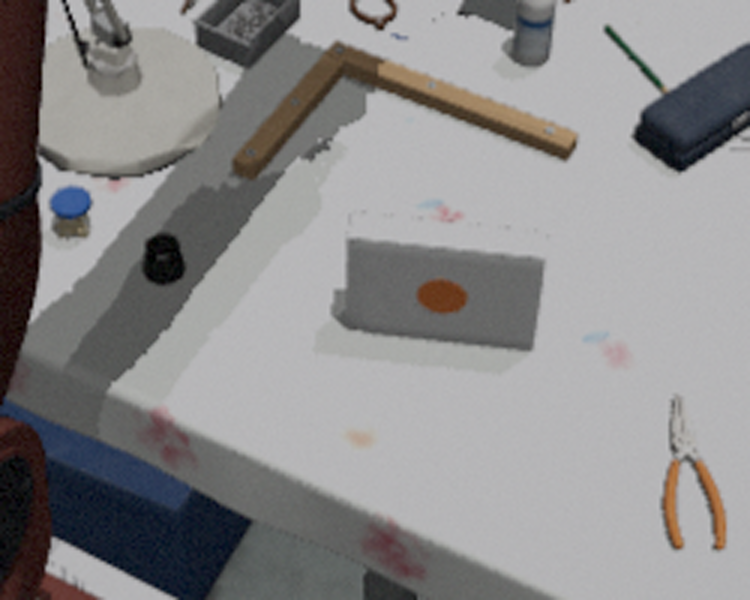

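View pics/z2.png

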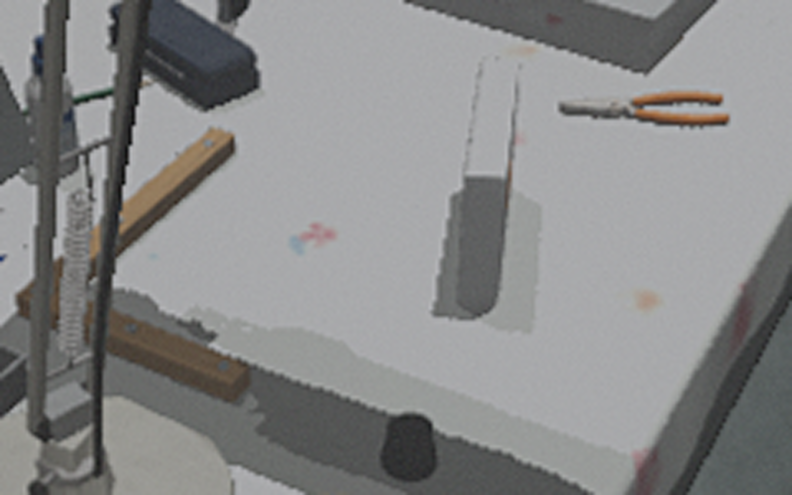

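View pics/z3.png

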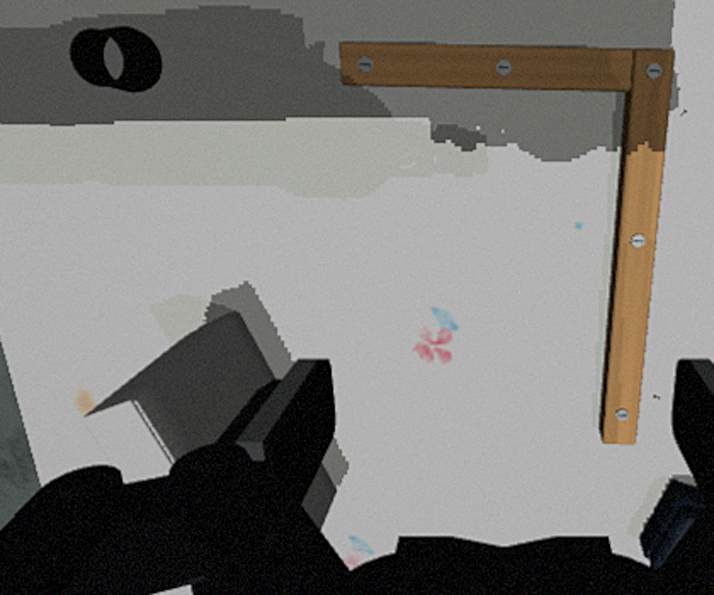

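```bash
cat > h.py <<'E'
import numpy as np,cv2
from scipy.optimize import least_squares
from rig import ctrl,viewer
def proj(P,c): return cv2.projectPoints(np.asarray(P,float).reshape(-1,3),c["rvec"],c["tvec"],c["K"],None)[0].reshape(-1,2)
def unproj(uv,z,c):
    R=cv2.Rodrigues(c["rvec"])[0];C=-R.T@c["tvec"]
    d=(R.T@np.linalg.inv(c["K"])@np.c_[np.reshape(uv,(-1,2)),np.ones(len(np.reshape(uv,(-1,2))))].T).T
    return C+d*((z-C[2])/d[:,2])[:,None]
def rz(a): return np.array([[np.cos(a),-np.sin(a),0],[np.sin(a),np.cos(a),0],[0,0,1]])
E
python3 - <<'E'
from h import *
S,D,W=[viewer.calibration(n) for n in("scene","side","wrist")]
z1=lambda p:np.array(p)/3.+[210,200]
z2=lambda p:np.array(p)/3.3+[230,160]
z3=lambda p:np.array(p)/1.7+[20,90]
# corner, top inner edges z=20
cw=z3([(626,91),(604,430),(341,84)])
print("corner wrist",unproj(cw,20,W).round(1))
cs=z1([(343,71),(372,82),(568,157),(252,176)])
print("corner scene",unproj(cs,20,S).round(1))
print("loupe",unproj(z3([(130,58)]),31,W).round(),unproj(z1([(165,272)]),5,S).round())
print("pliers",unproj(z1([(676,398),(672,548),(720,548)]),6,S).round())
# carton: local: u along length (to robot's right -> +x local?), front face
def pts(p):
    x,y,a=p;R=rz(a);L=lambda d,w,h:np.array([x,y,0])+R@[d,w,h]
    return L
obs=[(S,z1((348,238)),(-15,79.5,119)),(S,z1((545,260)),(-15,-79.5,119)),(S,z1((533,349)),(-15,-79.5,0)),(S,z1((346,328)),(-15,79.5,0)),(S,z1((442,296)),(-15,0,59.5)),(S,z1((350,211)),(15,79.5,119)),
(W,z3((85,413)),(-15,79.5,119)),(W,z3((133,403)),(15,79.5,119)),(W,z3((237,312)),(-15,79.5,0))]
def f(p): 
    L=pts(p); return np.concatenate([proj(L(*l),c)[0]-o for c,o,l in obs])
r=least_squares(f,[520,-80,0.0],x_scale=[10,10,.1],loss="soft_l1");print(r.x,r.fun.reshape(-1,2).round(1))
E
```

```text
corner wrist [[ 721.5   69.8   20. ]
 [ 720.3 -158.7   20. ]
 [ 554.6   73.6   20. ]]
corner scene [[ 708.5   61.2   20. ]
 [ 708.2   29.2   20. ]
 [ 705.3 -177.    20. ]
 [ 541.9   65.9   20. ]]
loupe [[441.  88.  31.]] [[415.  80.   5.]]
pliers [[ 502. -362.    6.]
 [ 366. -410.    6.]
 [ 383. -442.    6.]]
[ 4.80405315e+02 -1.55942156e+02  3.43283428e-01] [[ -0.3  -1.3]
 [ -0.4  -0.6]
 [ -0.8   1. ]
 [ -0.4   0.1]
 [ -0.4  -0.5]
 [  0.8  -1.1]
 [ -0.4   2.5]
 [  2.3  -2.1]
 [-20.4   6.4]]
```

Run:
```python
from h import *
S,D,W=[viewer.calibration(n) for n in("scene","side","wrist")]
z1=lambda p:np.array(p)/3.+[210,200]
z3=lambda p:np.array(p)/1.7+[20,90]
def pts(p):
    x,y,a=p;R=rz(a);return lambda d,w,h:np.array([x,y,0])+R@[d,w,h]
obs=[(S,z1((348,238)),(-15,79.5,119)),(S,z1((545,260)),(-15,-79.5,119)),(S,z1((533,349)),(-15,-79.5,0)),(S,z1((346,328)),(-15,79.5,0)),(S,z1((442,296)),(-15,0,59.5)),(S,z1((350,211)),(15,79.5,119)),
(W,z3((85,413)),(-15,79.5,119)),(W,z3((133,403)),(15,79.5,119)),(W,z3((237,312)),(15,79.5,0))]
f=lambda p: np.concatenate([proj(pts(p)(*l),c)[0]-o for c,o,l in obs])
r=least_squares(f,[480,-150,0.3],x_scale=[10,10,.1]);p=r.x;print(p,r.fun.reshape(-1,2).round(1))
L=pts(p)
box=[(-15,79.5),(15,79.5),(15,-79.5),(-15,-79.5)]
for n,c in(("scene",S),("side",D),("wrist",W)):
    im=cv2.resize(cv2.imread(f"pics/{n}0.png"),None,fx=2,fy=2,interpolation=cv2.INTER_CUBIC)
    for z in(0,119): cv2.polylines(im,[(2*proj([L(*b,z) for b in box],c)).astype(int)],True,(0,255,0))
    C=np.array([721,70,0]);R=rz(np.radians(-.5))
    for z in(0,20): cv2.polylines(im,[(2*proj([C+R@q for q in ([-170,0,z],[0,0,z],[0,-240,z],[24,-240,z],[24,24,z],[-170,24,z])],c)).astype(int)],True,(0,0,255))
    x,y={"scene":(420,360),"side":(420,300),"wrist":(0,180)}[n]
    cv2.imwrite(f"pics/o_{n}.png",im[y:y+600,x:x+800])
```

```text
[ 4.79579541e+02 -1.56333621e+02  3.49125798e-01] [[-0.4 -0.9]
 [-0.4 -0.5]
 [-0.7  1.2]
 [-0.4  0.5]
 [-0.3 -0.2]
 [ 0.7 -0.7]
 [-1.7  3.2]
 [ 0.9 -1.6]
 [ 1.2 -1.1]]
```

View pics/o_scene.png

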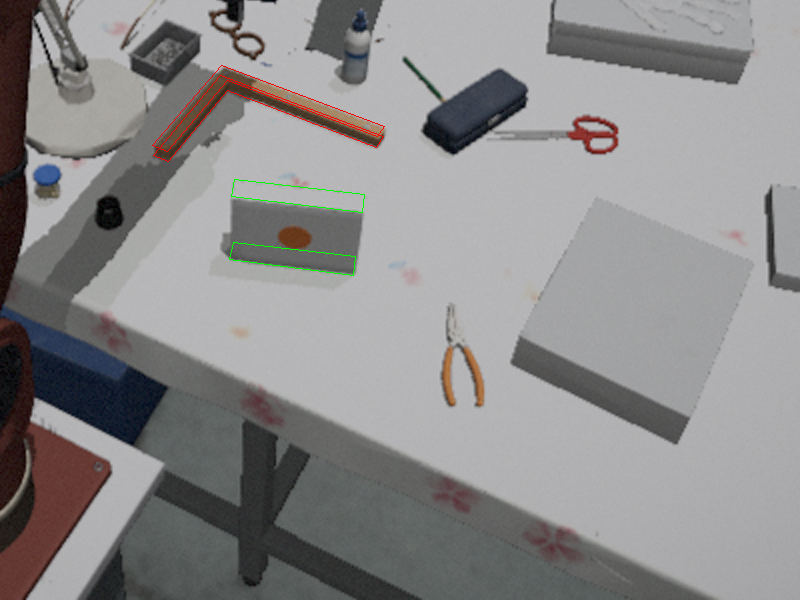

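View pics/o_side.png

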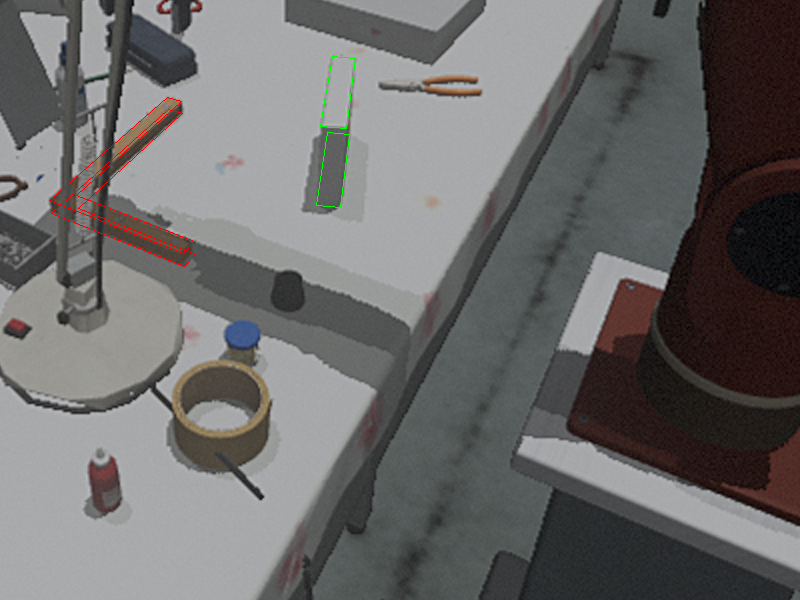

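View pics/o_wrist.png

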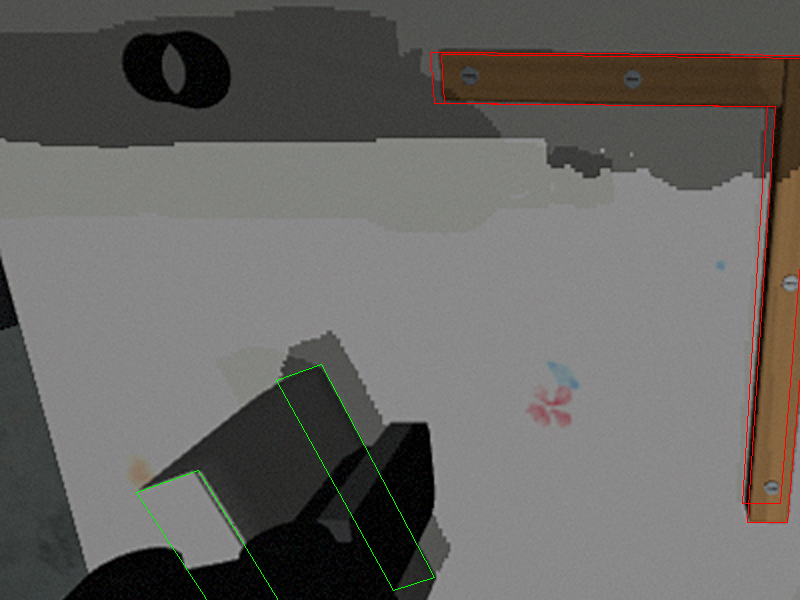

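```bash
python3 -m handwheel '[{"tx":-2,"ty":-1.5,"az":-7,"jaw":1},{"tx":-5,"ty":-4,"az":-16,"jaw":1},{"tx":-8.5,"ty":-7,"az":-26,"jaw":1},{"tx":-12,"ty":-10,"az":-36,"jaw":1},{"tx":-15,"ty":-12.5,"az":-46,"jaw":1},{"tx":-18,"ty":-15,"az":-56,"jaw":1},{"tx":-20.5,"ty":-16.5,"az":-64,"jaw":1},{"tx":-21.3,"ty":-17.2,"az":-70,"jaw":1},{"tx":-21.3,"ty":-17.2,"az":-70,"jaw":1},{"tx":-21.3,"ty":-17.2,"az":-70,"jaw":1}]'
python3 - <<'E'
from h import *
for n in["side","wrist"]:
    cv2.imwrite(f"pics/{n}1.png",viewer.grab_frame(n))
s=ctrl.read_state();print(s["time_s"],s["ee_pos"],s["orientation"],s["contact_force"],s["qpos"])
E
```

```text
0.25 [ 6.49791382e+02 -3.14110010e-02  2.21595809e+02] [ 7.07117652e-01  7.07095815e-01 -2.76932904e-04 -2.40231718e-04] [ 0.18472755 -0.50661162 -0.09495563] [-0.09920234  0.33354854  0.03991201  1.46578143 -0.01340263  1.34326206
 -0.0584857 ]schema error: expected keys tx, ty, tz, ax, ay, az, jaw
```

View pics/side1.png

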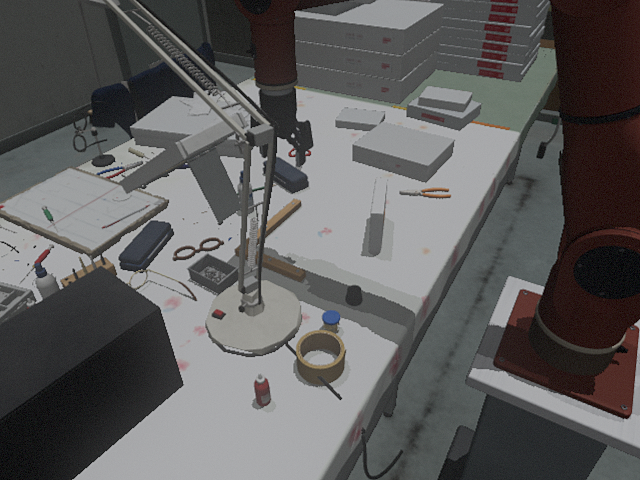

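View pics/wrist1.png

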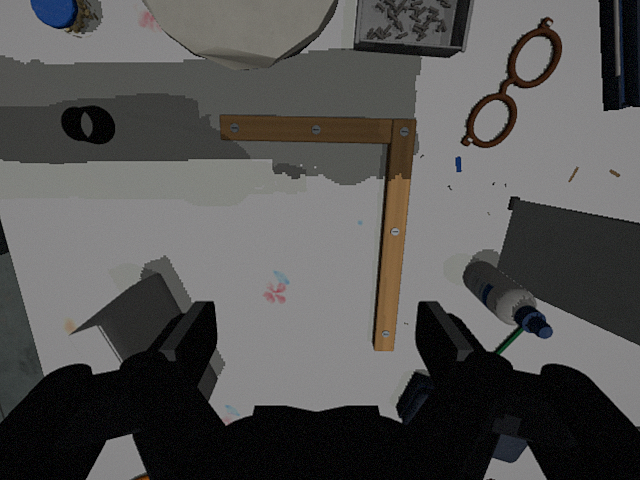

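```bash
python3 -m handwheel '[{"tx":-2,"ty":-1.5,"tz":0,"ax":0,"ay":0,"az":-7,"jaw":1},{"tx":-5,"ty":-4,"tz":0,"ax":0,"ay":0,"az":-16,"jaw":1},{"tx":-8.5,"ty":-7,"tz":0,"ax":0,"ay":0,"az":-26,"jaw":1},{"tx":-12,"ty":-10,"tz":0,"ax":0,"ay":0,"az":-36,"jaw":1},{"tx":-15,"ty":-12.5,"tz":0,"ax":0,"ay":0,"az":-46,"jaw":1},{"tx":-18,"ty":-15,"tz":0,"ax":0,"ay":0,"az":-56,"jaw":1},{"tx":-20.5,"ty":-16.5,"tz":0,"ax":0,"ay":0,"az":-64,"jaw":1},{"tx":-21.3,"ty":-17.2,"tz":0,"ax":0,"ay":0,"az":-70,"jaw":1},{"tx":-21.3,"ty":-17.2,"tz":0,"ax":0,"ay":0,"az":-70,"jaw":1},{"tx":-21.3,"ty":-17.2,"tz":0,"ax":0,"ay":0,"az":-70,"jaw":1}]'
python3 - <<'E'
from h import *
for n in["side","wrist"]:
    cv2.imwrite(f"pics/{n}2.png",viewer.grab_frame(n))
s=ctrl.read_state();print(s["time_s"],s["ee_pos"],s["orientation"],s["contact_force"],s["qpos"])
E
```

```text
time_s: 1.5
ee_pos: [437.4, -171.5, 222.0]
orientation: [0.985, 0.175, 0.0, -0.0]
contact_force: [-0.3, 0.0, -0.7]
opening: 85.1
1.6 [ 437.43848024 -171.48281472  221.88639651] [ 9.84588421e-01  1.74887473e-01 -1.11616200e-04 -2.40429718e-05] [ 0.6605683  -1.17044102  0.05173158] [ 0.03259303 -0.04504147  0.2399477   1.89482593  0.01119008  1.29075812
 -0.95000212]
```

View pics/side2.png

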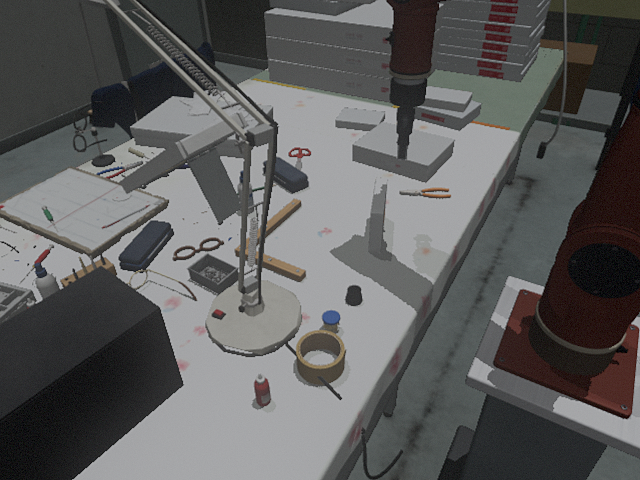

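View pics/wrist2.png

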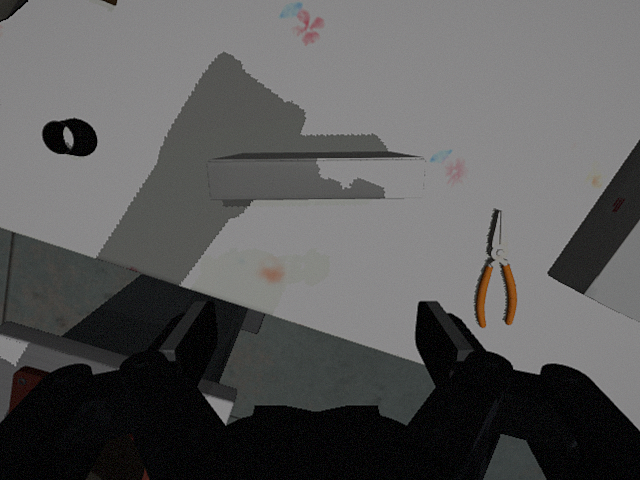

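```bash
python3 - <<'E'
from h import *
D=viewer.calibration("side");W=viewer.calibration("wrist")
u=np.array([.342,-.94,0])*-1;t=np.array([437.4,-171.5,222])
for dz in(0,-4,-17):print(dz,proj([t+[0,0,dz],t+u*50+[0,0,dz],t+u*42+[0,0,dz],t+u*57+[0,0,dz]],D).round(),proj([t-42*u+[0,0,dz],t+u*42+[0,0,dz]],W).round())
E
python3 -m handwheel '[{"tx":0,"ty":0,"tz":-3,"ax":0,"ay":0,"az":0,"jaw":1},{"tx":0,"ty":0,"tz":-7,"ax":0,"ay":0,"az":0,"jaw":1},{"tx":0,"ty":0,"tz":-10.5,"ax":0,"ay":0,"az":0,"jaw":1},{"tx":0,"ty":0,"tz":-11.7,"ax":0,"ay":0,"az":0,"jaw":1},{"tx":0,"ty":0,"tz":-11.7,"ax":0,"ay":0,"az":0,"jaw":1}]'
python3 - <<'E'
from h import *
for n in["side"]:
    cv2.imwrite(f"pics/{n}3.png",cv2.resize(viewer.grab_frame(n)[80:330,220:520],None,fx=2.4,fy=2.4))
E
```

```text
0 [[401. 159.]
 [400. 170.]
 [400. 168.]
 [400. 171.]] [[403. 296.]
 [231. 296.]]
-4 [[401. 160.]
 [400. 171.]
 [400. 169.]
 [400. 173.]] [[401. 293.]
 [233. 292.]]
-17 [[401. 165.]
 [400. 176.]
 [400. 175.]
 [400. 178.]] [[395. 282.]
 [239. 282.]]
time_s: 2.22
ee_pos: [437.0, -171.8, 105.0]
orientation: [0.985, 0.174, -0.0, -0.0]
contact_force: [0.0, 0.4, 1.2]
opening: 85.6
```

View pics/side3.png

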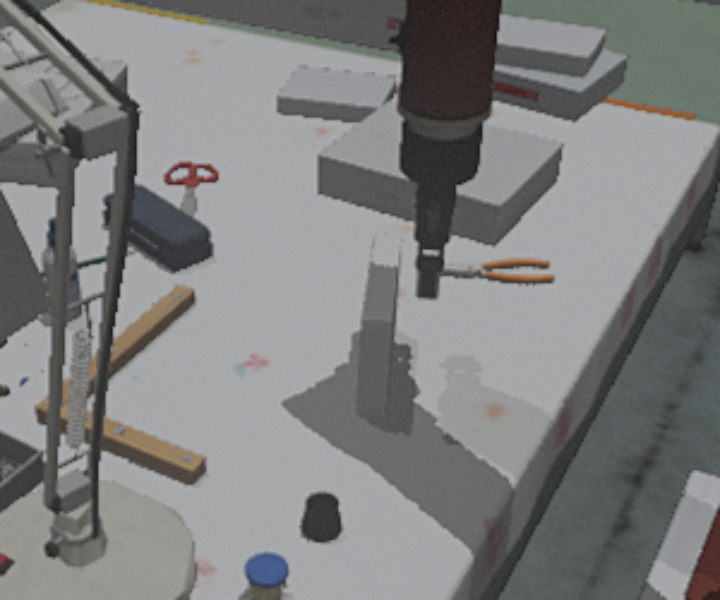

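```bash
python3 -m handwheel '[{"tx":0.9,"ty":0.3,"tz":0,"ax":0,"ay":0,"az":0,"jaw":1},{"tx":1.6,"ty":0.6,"tz":0,"ax":0,"ay":0,"az":0,"jaw":1},{"tx":2.1,"ty":0.8,"tz":0,"ax":0,"ay":0,"az":0,"jaw":1},{"tx":2.6,"ty":1.0,"tz":0,"ax":0,"ay":0,"az":0,"jaw":1},{"tx":3.1,"ty":1.1,"tz":0,"ax":0,"ay":0,"az":0,"jaw":1},{"tx":3.6,"ty":1.3,"tz":0,"ax":0,"ay":0,"az":0,"jaw":1}]'
python3 - <<'E'
from h import *
for n in["side"]:
    cv2.imwrite(f"pics/{n}4.png",cv2.resize(viewer.grab_frame(n)[80:330,220:520],None,fx=2.4,fy=2.4))
E
```

```text
time_s: 3.02
ee_pos: [473.2, -159.0, 105.0]
orientation: [0.985, 0.174, -0.0, -0.0]
contact_force: [-0.6, 0.3, 0.1]
opening: 85.4
```

View pics/side4.png

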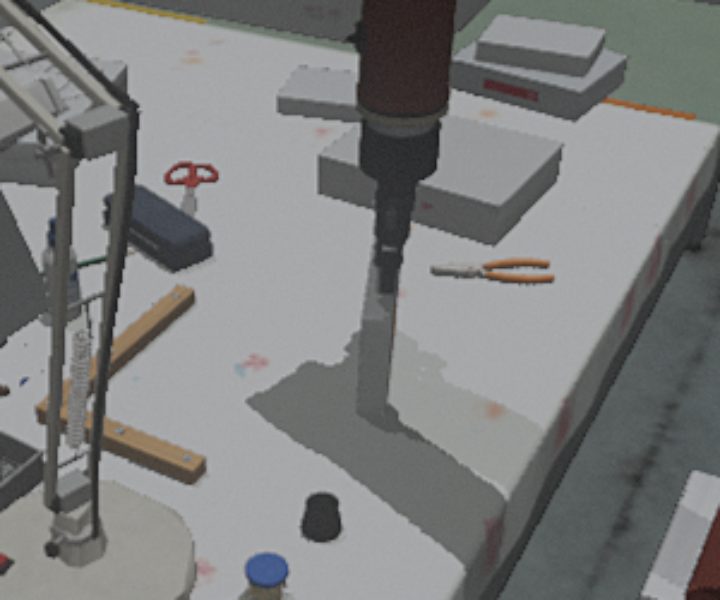

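```bash
python3 -m handwheel '[{"tx":0.5,"ty":0.2,"tz":0,"ax":0,"ay":0,"az":0,"jaw":1},{"tx":1.0,"ty":0.4,"tz":0,"ax":0,"ay":0,"az":0,"jaw":1},{"tx":1.5,"ty":0.5,"tz":0,"ax":0,"ay":0,"az":0,"jaw":1},{"tx":2.0,"ty":0.7,"tz":0,"ax":0,"ay":0,"az":0,"jaw":1},{"tx":2.5,"ty":0.9,"tz":0,"ax":0,"ay":0,"az":0,"jaw":1},{"tx":2.5,"ty":0.9,"tz":0,"ax":0,"ay":0,"az":0,"jaw":1},{"tx":2.5,"ty":0.9,"tz":0,"ax":0,"ay":0,"az":0,"jaw":1},{"tx":2.5,"ty":0.9,"tz":0,"ax":0,"ay":0,"az":0,"jaw":1}]'
python3 - <<'E'
from h import *
for n in["scene","wrist","side"]:
    cv2.imwrite(f"pics/{n}5.png",viewer.grab_frame(n))
E
```

```text
time_s: 4.08
ee_pos: [497.8, -150.1, 105.0]
orientation: [0.985, 0.174, -0.0, -0.0]
contact_force: [-0.3, 0.1, 0.1]
opening: 85.4
```

View pics/scene5.png

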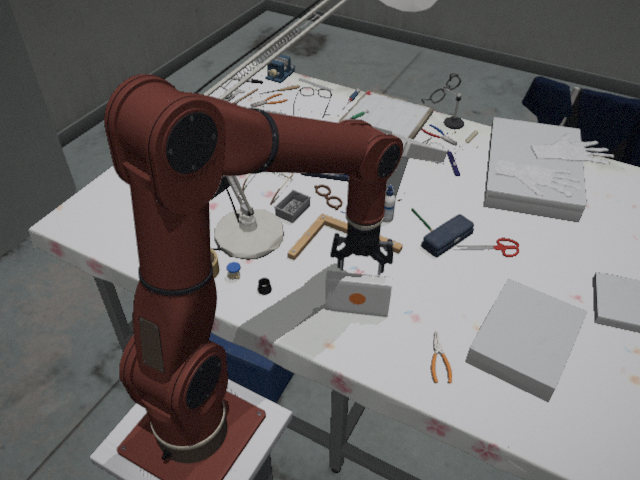

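View pics/wrist5.png

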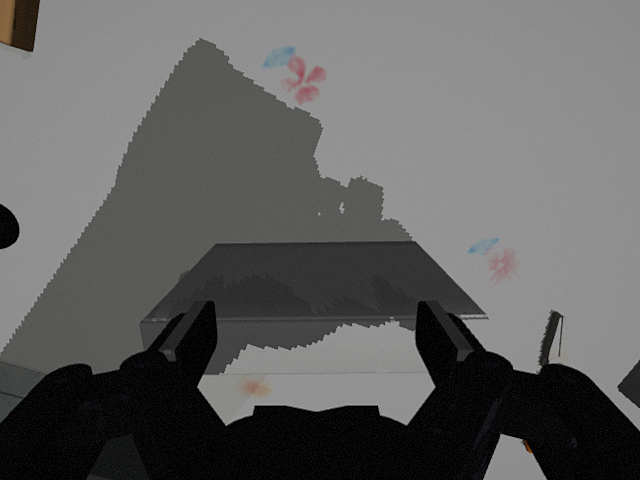

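View pics/side5.png

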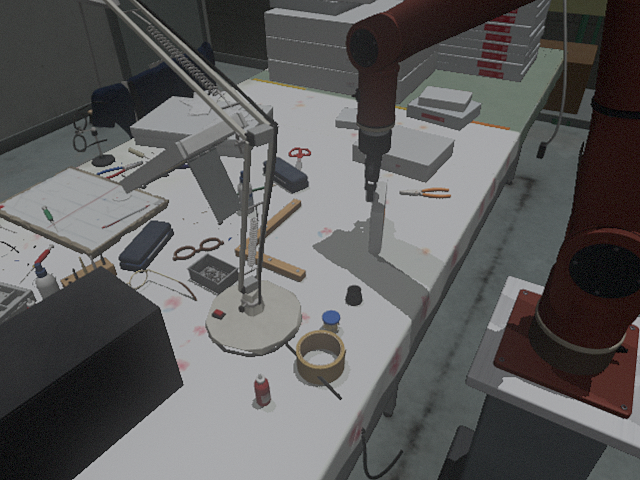

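Run:
```python
from h import *
D=viewer.calibration("side");S=viewer.calibration("scene")
u=np.array([-.342,.94,0]);t=np.array([437,-171.8,105])
for dz in(-17,-4,5,15,25):print(dz,proj([t+u*50+[0,0,dz],t-u*50+[0,0,dz]],D).round())
t=np.array([497.8,-150.1,105])
for dz in(-17,-4,5,15,25):print(dz,proj([t+u*50+[0,0,dz],t-u*50+[0,0,dz]],S).round(),proj([t+u*50+[0,0,dz],t-u*50+[0,0,dz]],D).round())
im=cv2.imread("pics/scene5.png")[210:340,290:430];cv2.imwrite("pics/s5z.png",cv2.resize(im,None,fx=4.5,fy=4.5,interpolation=cv2.INTER_CUBIC))
im=cv2.imread("pics/side5.png")[120:270,320:460];cv2.imwrite("pics/d5z.png",cv2.resize(im,None,fx=4,fy=4,interpolation=cv2.INTER_CUBIC))
```

```text
-17 [[396. 219.]
 [398. 196.]]
-4 [[396. 214.]
 [399. 192.]]
5 [[397. 211.]
 [399. 189.]]
15 [[397. 208.]
 [399. 186.]]
25 [[397. 204.]
 [399. 182.]]
-17 [[339. 278.]
 [379. 283.]] [[369. 217.]
 [373. 194.]]
-4 [[339. 275.]
 [380. 279.]] [[369. 212.]
 [373. 190.]]
5 [[340. 272.]
 [380. 277.]] [[369. 209.]
 [373. 187.]]
15 [[340. 269.]
 [380. 274.]] [[370. 205.]
 [373. 184.]]
25 [[340. 267.]
 [381. 271.]] [[370. 202.]
 [374. 180.]]
```

View pics/s5z.png

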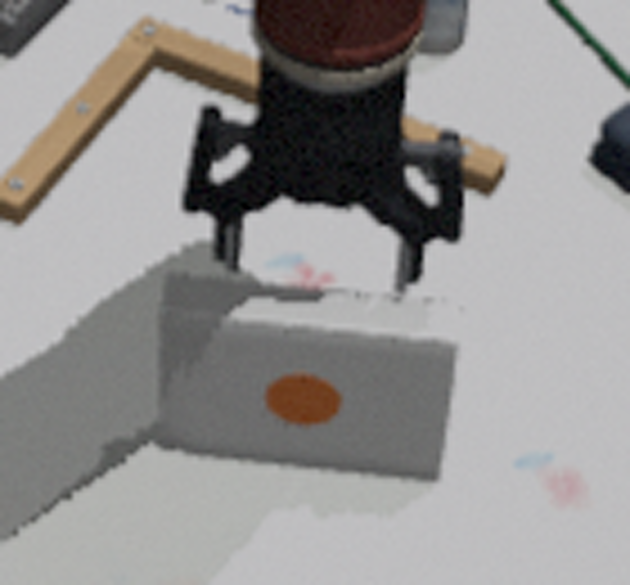

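View pics/d5z.png

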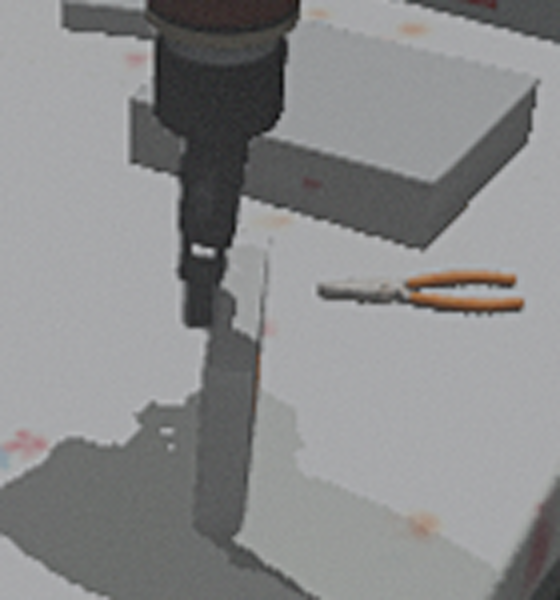

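```bash
python3 -m handwheel '[{"tx":0,"ty":0,"tz":2.5,"ax":0,"ay":0,"az":0,"jaw":1},{"tx":-0.5,"ty":-0.2,"tz":5,"ax":0,"ay":0,"az":0,"jaw":1},{"tx":-3,"ty":-1.1,"tz":5,"ax":0,"ay":0,"az":0,"jaw":1},{"tx":-5.5,"ty":-2,"tz":5,"ax":0,"ay":0,"az":0,"jaw":1},{"tx":-6.2,"ty":-2.3,"tz":3,"ax":0,"ay":0,"az":0,"jaw":1},{"tx":-6.2,"ty":-2.3,"tz":0,"ax":0,"ay":0,"az":0,"jaw":1},{"tx":-6.2,"ty":-2.3,"tz":-2.5,"ax":0,"ay":0,"az":0,"jaw":1},{"tx":-6.2,"ty":-2.3,"tz":-2.5,"ax":0,"ay":0,"az":0,"jaw":1}]'
python3 - <<'E'
from h import *
for n,x,y in[("scene",290,210),("side",320,120)]:
    cv2.imwrite(f"pics/{n}6.png",cv2.resize(viewer.grab_frame(n)[y:y+150,x:x+140],None,fx=4,fy=4,interpolation=cv2.INTER_CUBIC))
s=ctrl.read_state();print(s["ee_pos"])
D=viewer.calibration("side");S=viewer.calibration("scene")
u=np.array([-.342,.94,0]);t=s["ee_pos"]
for dz in(-17,-4,5,15,25):print(dz,proj([t+u*50+[0,0,dz],t-u*50+[0,0,dz]],S).round(),proj([t+u*50+[0,0,dz],t-u*50+[0,0,dz]],D).round())
E
```

```text
time_s: 5.22
ee_pos: [434.6, -172.7, 78.7]
orientation: [0.985, 0.174, -0.002, -0.001]
contact_force: [-0.1, -0.2, 0.7]
opening: 85.1
[ 436.26369303 -173.1845408    80.70703877]
-17 [[336. 305.]
 [377. 310.]] [[396. 227.]
 [398. 204.]]
-4 [[336. 301.]
 [377. 306.]] [[396. 223.]
 [398. 200.]]
5 [[336. 299.]
 [377. 304.]] [[396. 220.]
 [399. 197.]]
15 [[336. 296.]
 [378. 301.]] [[397. 216.]
 [399. 194.]]
25 [[336. 293.]
 [378. 298.]] [[397. 213.]
 [399. 190.]]
```

View pics/scene6.png

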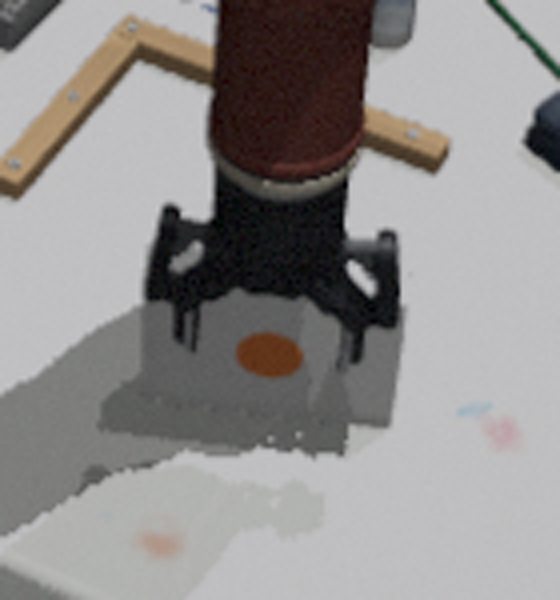

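View pics/side6.png

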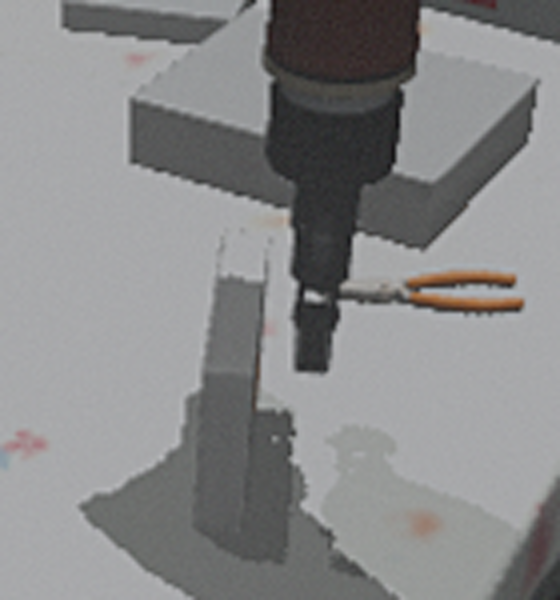

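```bash
python3 -m handwheel '[{"tx":0.8,"ty":0.3,"tz":0,"ax":0,"ay":0,"az":0,"jaw":1},{"tx":1.4,"ty":0.5,"tz":0,"ax":0,"ay":0,"az":0,"jaw":1},{"tx":1.9,"ty":0.7,"tz":0,"ax":0,"ay":0,"az":0,"jaw":1},{"tx":2.4,"ty":0.9,"tz":0,"ax":0,"ay":0,"az":0,"jaw":1},{"tx":2.9,"ty":1.1,"tz":0,"ax":0,"ay":0,"az":0,"jaw":1},{"tx":3.4,"ty":1.2,"tz":0,"ax":0,"ay":0,"az":0,"jaw":1}]'
python3 - <<'E'
from h import *
for n,x,y in[("side",320,120)]:
    cv2.imwrite(f"pics/{n}7.png",cv2.resize(viewer.grab_frame(n)[y:y+150,x:x+140],None,fx=4,fy=4,interpolation=cv2.INTER_CUBIC))
E
```

```text
time_s: 6.08
ee_pos: [470.3, -160.8, 80.0]
orientation: [0.985, 0.174, -0.0, -0.0]
contact_force: [-0.1, 1.2, 0.1]
opening: 85.5
```

View pics/side7.png

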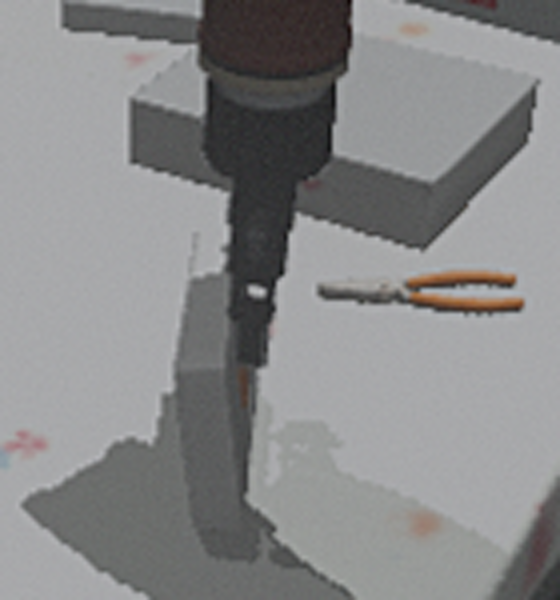

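It is tilting now, about 8–10°; the edge at (240,500) is lifting. I'll carry on pushing.

```bash
python3 -m handwheel '[{"tx":0.5,"ty":0.2,"tz":0,"ax":0,"ay":0,"az":0,"jaw":1},{"tx":1.0,"ty":0.4,"tz":0,"ax":0,"ay":0,"az":0,"jaw":1},{"tx":1.5,"ty":0.5,"tz":0,"ax":0,"ay":0,"az":0,"jaw":1},{"tx":2.0,"ty":0.7,"tz":0,"ax":0,"ay":0,"az":0,"jaw":1},{"tx":2.0,"ty":0.7,"tz":0,"ax":0,"ay":0,"az":0,"jaw":1},{"tx":2.0,"ty":0.7,"tz":0,"ax":0,"ay":0,"az":0,"jaw":1},{"tx":2.0,"ty":0.7,"tz":0,"ax":0,"ay":0,"az":0,"jaw":1}]'
python3 - <<'E'
from h import *
for n in["scene","wrist","side"]:
    cv2.imwrite(f"pics/{n}8.png",viewer.grab_frame(n))
E
```

```text
time_s: 7.0
ee_pos: [489.8, -154.1, 80.0]
orientation: [0.985, 0.174, -0.0, -0.0]
contact_force: [-0.8, 0.7, -0.8]
opening: 85.3
```

View pics/scene8.png

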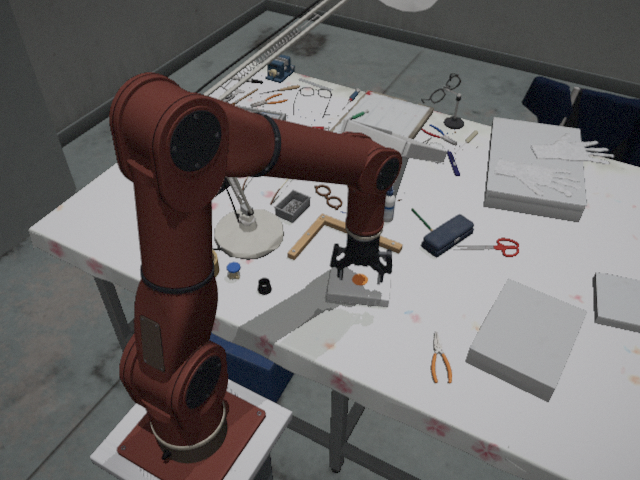

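View pics/wrist8.png

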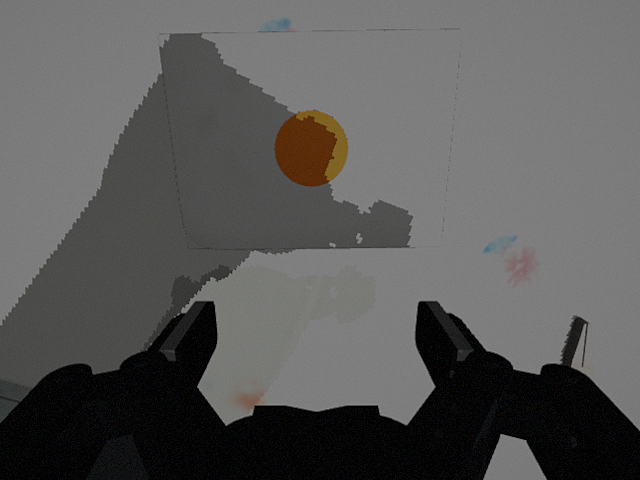

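View pics/side8.png

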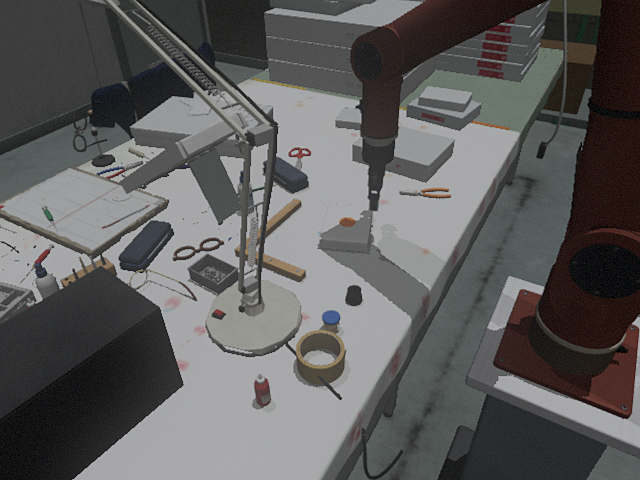

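Run:
```python
from h import *
W=viewer.calibration("wrist")
p=unproj([(160,34),(460,29),(443,247),(188,248),(312,148)],30,W)
print(p.round(1))
x0,y0=p[:4].mean(0)[:2]
print(p[:4].mean(0),np.degrees(np.arctan2(*(p[0]-p[1])[[1,0]]))-90,np.degrees(np.arctan2(*(p[3]-p[2])[[1,0]]))-90, np.linalg.norm(p[0]-p[1]),np.linalg.norm(p[1]-p[2]))
```

```text
[[ 580.5  -33.7   30. ]
 [ 636.3 -180.2   30. ]
 [ 525.5 -224.9   30. ]
 [ 470.5  -75.7   30. ]
 [ 553.6 -128.    30. ]]
[ 553.21153483 -128.61748635   30.        ] 20.842548396921472 20.245495454992437 156.8142670591876 119.41378255076746
```

```bash
python3 -m handwheel '[{"tx":-0.8,"ty":-0.2,"tz":-0.5,"ax":0,"ay":0,"az":0,"jaw":1},{"tx":-1.6,"ty":-0.4,"tz":-2.0,"ax":0,"ay":0,"az":0,"jaw":1},{"tx":-1.6,"ty":-0.4,"tz":-4,"ax":0,"ay":0,"az":0,"jaw":1},{"tx":-1.6,"ty":-0.4,"tz":-5.5,"ax":0,"ay":0,"az":0,"jaw":1},{"tx":-1.6,"ty":-0.4,"tz":-5.5,"ax":0,"ay":0,"az":0,"jaw":1},{"tx":-1.6,"ty":-0.4,"tz":-5.5,"ax":0,"ay":0,"az":0,"jaw":1}]'
python3 - <<'E'
from h import *
for n,x,y in[("scene",290,210),("side",320,120)]:
    cv2.imwrite(f"pics/{n}9.png",cv2.resize(viewer.grab_frame(n)[y:y+150,x:x+140],None,fx=4,fy=4,interpolation=cv2.INTER_CUBIC))
s=ctrl.read_state();print(s["ee_pos"])
D=viewer.calibration("side");S=viewer.calibration("scene")
u=np.array([-.342,.94,0]);t=s["ee_pos"]
for dz in(-17,-4,5,15,25):print(dz,proj([t+u*50+[0,0,dz],t-u*50+[0,0,dz]],S).round(),proj([t+u*50+[0,0,dz],t-u*50+[0,0,dz]],D).round())
E
```

```text
time_s: 7.9
ee_pos: [474.2, -158.1, 25.2]
orientation: [0.985, 0.174, 0.0, 0.0]
contact_force: [0.3, -0.1, 1.3]
opening: 85.5
[ 474.49601611 -158.15607183   25.61094137]
-17 [[337. 306.]
 [376. 311.]] [[378. 244.]
 [381. 220.]]
-4 [[337. 303.]
 [376. 308.]] [[378. 239.]
 [381. 216.]]
5 [[337. 301.]
 [377. 305.]] [[378. 237.]
 [381. 214.]]
15 [[337. 298.]
 [377. 303.]] [[378. 233.]
 [381. 210.]]
25 [[337. 295.]
 [377. 300.]] [[378. 230.]
 [382. 207.]]
```

View pics/scene9.png

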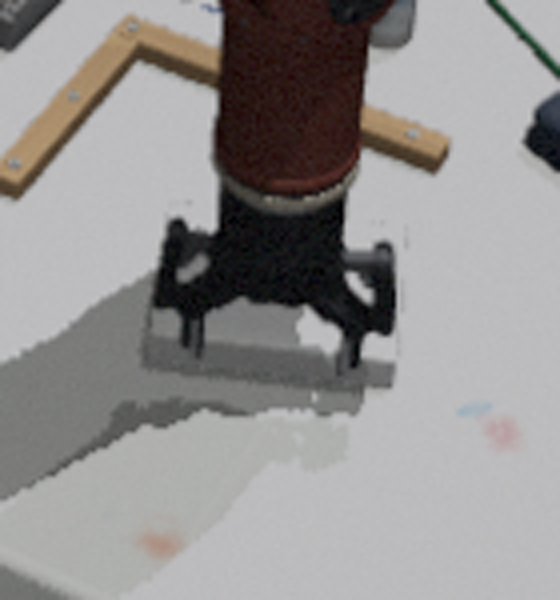

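View pics/side9.png

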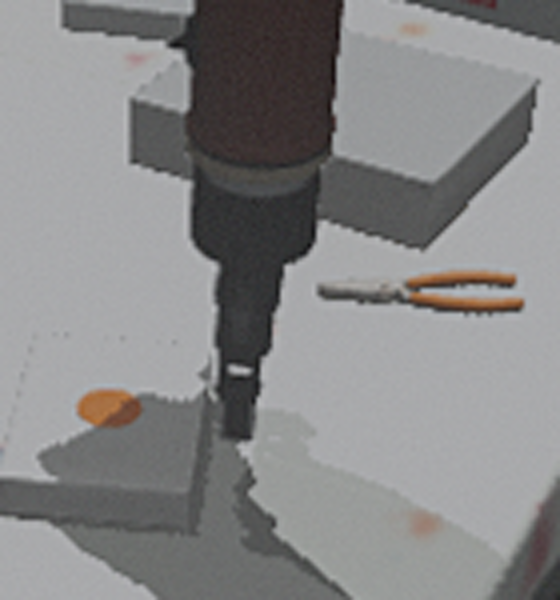

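```bash
python3 -m handwheel '[{"tx":0,"ty":0,"tz":-0.8,"ax":0,"ay":0,"az":0,"jaw":1},{"tx":0,"ty":0,"tz":-1.6,"ax":0,"ay":0,"az":0,"jaw":1},{"tx":0,"ty":0,"tz":-2.0,"ax":0,"ay":0,"az":0,"jaw":1},{"tx":0,"ty":0,"tz":-2.3,"ax":0,"ay":0,"az":0,"jaw":1},{"tx":0,"ty":0,"tz":-2.3,"ax":0,"ay":0,"az":0,"jaw":1}]'
python3 - <<'E'
from h import *
for n,x,y in[("scene",290,210),("side",320,120)]:
    cv2.imwrite(f"pics/{n}10.png",cv2.resize(viewer.grab_frame(n)[y:y+150,x:x+140],None,fx=4,fy=4,interpolation=cv2.INTER_CUBIC))
E
```

```text
time_s: 8.62
ee_pos: [473.8, -158.0, 1.8]
orientation: [0.985, 0.174, -0.0, -0.0]
contact_force: [-0.3, -0.3, -0.2]
opening: 85.3
```

View pics/scene10.png

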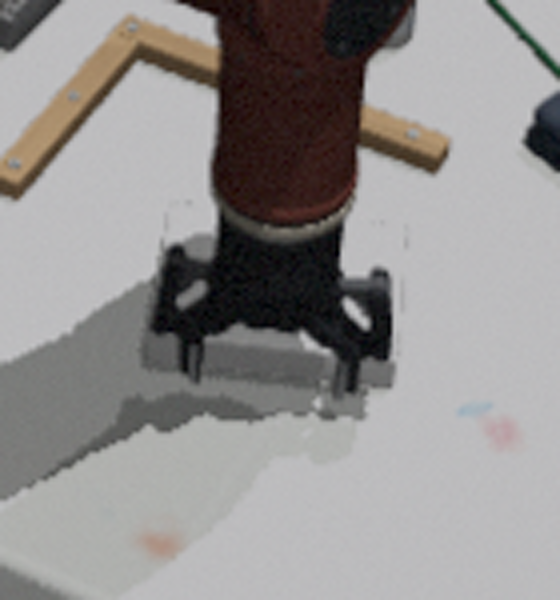

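View pics/side10.png

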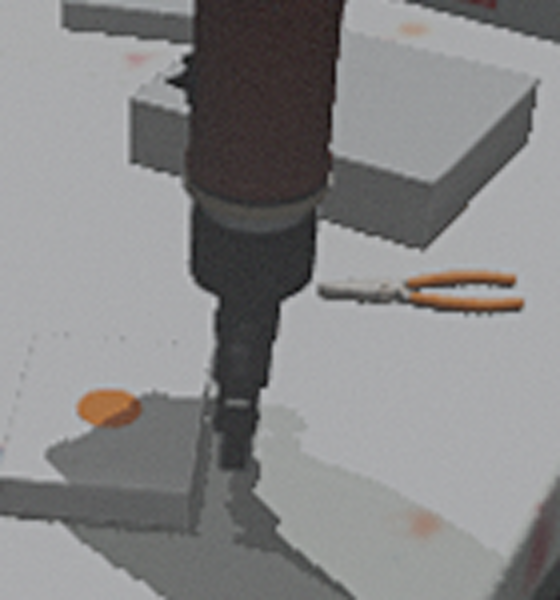

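```bash
python3 -m handwheel '[{"tx":0.6,"ty":0.2,"tz":-0.2,"ax":0,"ay":0,"az":0,"jaw":1},{"tx":1.2,"ty":0.45,"tz":-0.2,"ax":0,"ay":0,"az":0,"jaw":1},{"tx":1.8,"ty":0.85,"tz":-0.2,"ax":0,"ay":0,"az":-1.3,"jaw":1},{"tx":2.4,"ty":1.25,"tz":-0.2,"ax":0,"ay":0,"az":-2.6,"jaw":1},{"tx":3.0,"ty":1.6,"tz":-0.2,"ax":0,"ay":0,"az":-3.9,"jaw":1},{"tx":3.5,"ty":1.95,"tz":-0.2,"ax":0,"ay":0,"az":-5,"jaw":1},{"tx":4.1,"ty":2.25,"tz":-0.2,"ax":0,"ay":0,"az":-6.3,"jaw":1},{"tx":4.7,"ty":2.55,"tz":-0.2,"ax":0,"ay":0,"az":-7.5,"jaw":1},{"tx":5.3,"ty":2.8,"tz":-0.2,"ax":0,"ay":0,"az":-8.8,"jaw":1},{"tx":5.9,"ty":3.1,"tz":-0.2,"ax":0,"ay":0,"az":-10,"jaw":1}]'
python3 - <<'E'
from h import *
for n in["wrist","side"]:
    cv2.imwrite(f"pics/{n}11.png",viewer.grab_frame(n))
E
```

```text
time_s: 9.98
ee_pos: [533.4, -126.9, 0.0]
orientation: [0.996, 0.086, 0.0, -0.0]
contact_force: [-1.2, 0.1, 0.5]
opening: 85.2
```

View pics/wrist11.png

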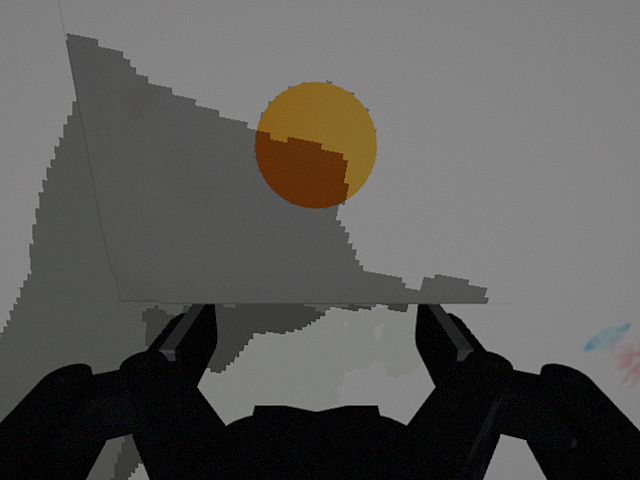

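View pics/side11.png

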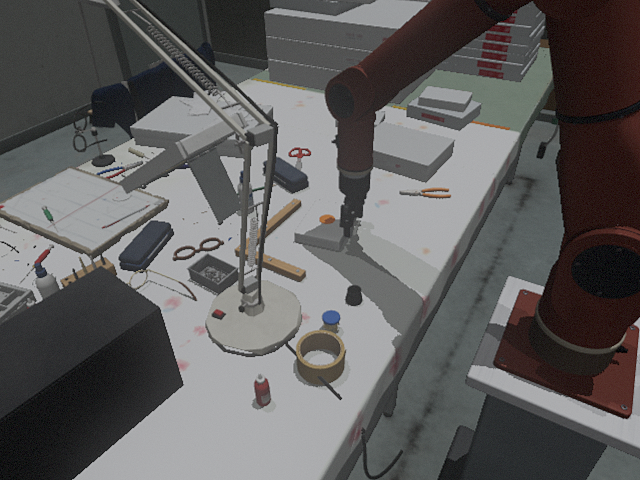

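```bash
python3 -m handwheel '[{"tx":0.6,"ty":0.25,"tz":0,"ax":0,"ay":0,"az":-1.3,"jaw":1},{"tx":1.2,"ty":0.5,"tz":0,"ax":0,"ay":0,"az":-2.5,"jaw":1},{"tx":1.8,"ty":0.7,"tz":0,"ax":0,"ay":0,"az":-3.8,"jaw":1},{"tx":2.4,"ty":0.95,"tz":0,"ax":0,"ay":0,"az":-5,"jaw":1},{"tx":3.0,"ty":1.15,"tz":0,"ax":0,"ay":0,"az":-6.3,"jaw":1},{"tx":3.6,"ty":1.3,"tz":0,"ax":0,"ay":0,"az":-7.5,"jaw":1},{"tx":4.2,"ty":1.45,"tz":0,"ax":0,"ay":0,"az":-8.8,"jaw":1},{"tx":4.7,"ty":1.6,"tz":0,"ax":0,"ay":0,"az":-10,"jaw":1}]'
python3 - <<'E'
from h import *
for n in["wrist","scene"]:
    cv2.imwrite(f"pics/{n}12.png",viewer.grab_frame(n))
E
```

```text
time_s: 11.08
ee_pos: [580.4, -110.9, -0.0]
orientation: [1.0, -0.001, 0.0, -0.0]
contact_force: [-1.0, 0.1, 1.8]
opening: 85.2
```

View pics/wrist12.png

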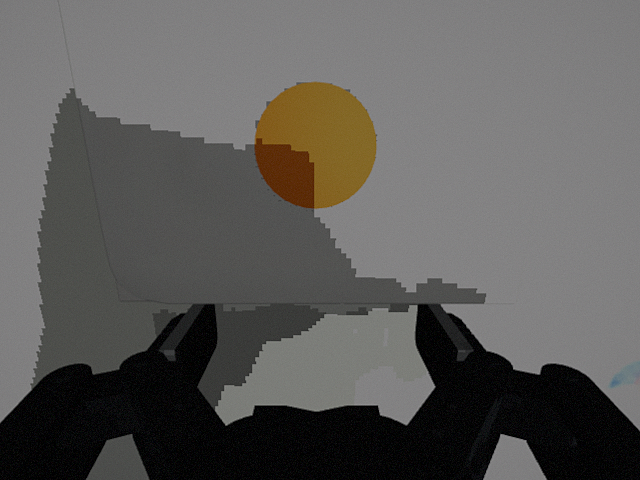

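View pics/scene12.png

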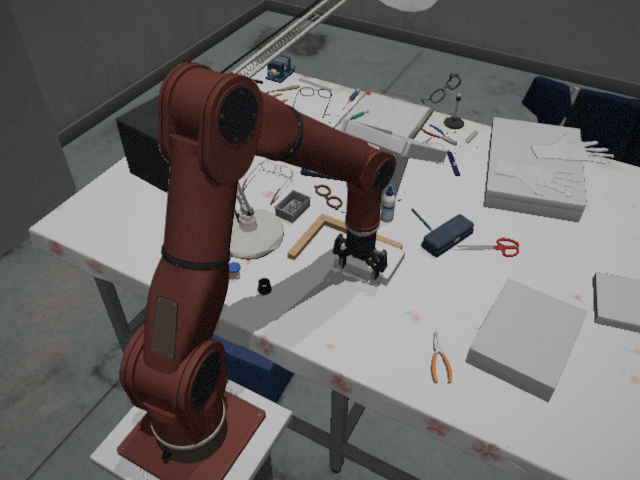

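```bash
python3 -m handwheel '[{"tx":-1,"ty":0,"tz":0,"ax":0,"ay":0,"az":0,"jaw":1},{"tx":-2.5,"ty":0,"tz":1.5,"ax":0,"ay":0,"az":0,"jaw":1},{"tx":-2.5,"ty":-2,"tz":6,"ax":0,"ay":0,"az":10,"jaw":1},{"tx":-2,"ty":-5,"tz":9,"ax":0,"ay":0,"az":20,"jaw":1},{"tx":0,"ty":-8,"tz":9,"ax":0,"ay":0,"az":30,"jaw":1},{"tx":2,"ty":-11,"tz":9,"ax":0,"ay":0,"az":40,"jaw":1},{"tx":4,"ty":-11,"tz":9,"ax":0,"ay":0,"az":50,"jaw":1},{"tx":6,"ty":-11,"tz":9,"ax":0,"ay":0,"az":60,"jaw":1},{"tx":6.5,"ty":-11,"tz":9,"ax":0,"ay":0,"az":70,"jaw":1},{"tx":6.5,"ty":-11,"tz":9,"ax":0,"ay":0,"az":80,"jaw":1}]'
python3 -m handwheel '[{"tx":0,"ty":0,"tz":0,"ax":0,"ay":0,"az":10,"jaw":1},{"tx":0,"ty":0,"tz":0,"ax":0,"ay":0,"az":10,"jaw":1}]'
python3 - <<'E'
from h import *
for n in["wrist"]:
    cv2.imwrite(f"pics/{n}13.png",viewer.grab_frame(n))
E
```

```text
time_s: 12.42
ee_pos: [644.6, -221.0, 89.7]
orientation: [0.764, 0.645, -0.0, -0.0]
contact_force: [-0.4, -0.1, -1.0]
opening: 85.5
time_s: 12.68
ee_pos: [644.3, -221.3, 90.0]
orientation: [0.708, 0.707, -0.0, -0.0]
contact_force: [1.7, 0.3, -0.1]
opening: 85.6
```

View pics/wrist13.png

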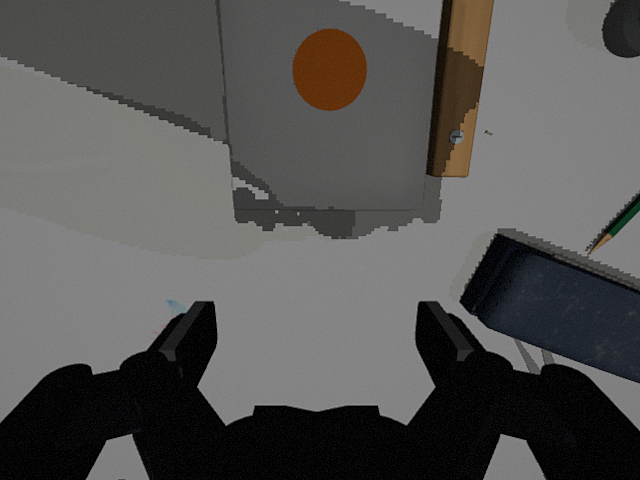

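Run:
```python
from h import *
W=viewer.calibration("wrist")
print(unproj([(222,0),(234,210),(426,209),(437,60),(330,69)],30,W).round(1))
print("fence",unproj([(428,176),(443,0),(467,176)],20,W).round(1))
print("case",unproj([(462,300),(500,230),(480,320)],25,W).round(1),unproj([(462,300),(500,230)],0,W).round(1))
```

```text
[[ 594.5  -75.5   30. ]
 [ 592.5 -189.8   30. ]
 [ 714.  -189.7   30. ]
 [ 712.6 -104.9   30. ]
 [ 652.6 -109.2   30. ]]
fence [[ 716.7 -170.1   20. ]
 [ 716.1  -72.6   20. ]
 [ 741.8 -170.2   20. ]]
case [[ 746.8 -255.8   25. ]
 [ 765.8 -204.9   25. ]
 [ 761.6 -271.6   25. ]] [[ 758.6 -268.3    0. ]
 [ 779.8 -211.6    0. ]]
```

```bash
python3 -m handwheel '[{"tx":0,"ty":0,"tz":-4,"ax":0,"ay":0,"az":0,"jaw":1},{"tx":0,"ty":0,"tz":-8,"ax":0,"ay":0,"az":0,"jaw":1},{"tx":0,"ty":0.5,"tz":-9,"ax":0,"ay":0,"az":0,"jaw":1},{"tx":0,"ty":1.3,"tz":-9,"ax":0,"ay":0,"az":0,"jaw":1},{"tx":0,"ty":2.1,"tz":-9,"ax":0,"ay":0,"az":0,"jaw":1},{"tx":0,"ty":2.9,"tz":-9,"ax":0,"ay":0,"az":0,"jaw":1},{"tx":0,"ty":3.7,"tz":-9,"ax":0,"ay":0,"az":0,"jaw":1},{"tx":0,"ty":4.5,"tz":-9,"ax":0,"ay":0,"az":0,"jaw":1},{"tx":0,"ty":5.3,"tz":-9,"ax":0,"ay":0,"az":0,"jaw":1},{"tx":0,"ty":6,"tz":-9,"ax":0,"ay":0,"az":0,"jaw":1}]'
python3 - <<'E'
from h import *
for n in["wrist","scene"]:
    cv2.imwrite(f"pics/{n}14.png",viewer.grab_frame(n))
E
```

```text
time_s: 13.98
ee_pos: [644.9, -160.5, -0.0]
orientation: [0.707, 0.707, -0.0, -0.0]
contact_force: [1.0, -2.1, 3.0]
opening: 85.6
```

View pics/wrist14.png

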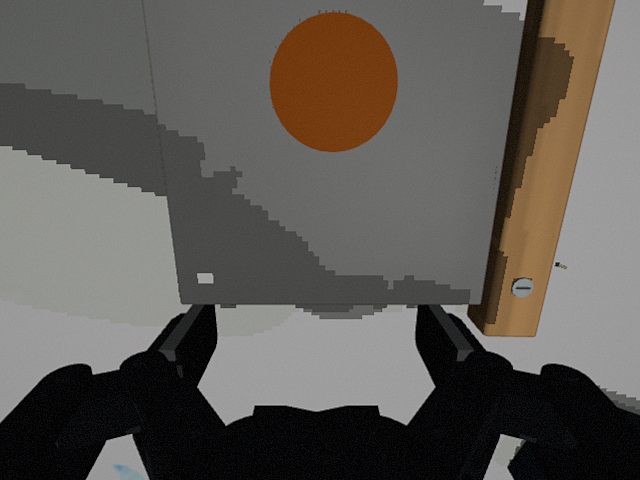

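View pics/scene14.png

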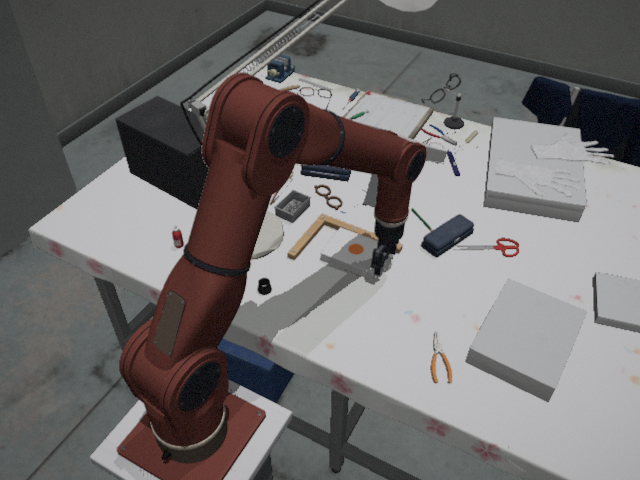

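```bash
python3 -m handwheel '[{"tx":0,"ty":0.8,"tz":0,"ax":0,"ay":0,"az":0,"jaw":1},{"tx":0,"ty":1.6,"tz":0,"ax":0,"ay":0,"az":0,"jaw":1},{"tx":0,"ty":2.4,"tz":0,"ax":0,"ay":0,"az":0,"jaw":1},{"tx":0,"ty":3.2,"tz":0,"ax":0,"ay":0,"az":0,"jaw":1},{"tx":0,"ty":3.9,"tz":0,"ax":0,"ay":0,"az":0,"jaw":1},{"tx":0,"ty":4.5,"tz":0,"ax":0,"ay":0,"az":0,"jaw":1},{"tx":0,"ty":5.0,"tz":0,"ax":0,"ay":0,"az":0,"jaw":1},{"tx":0,"ty":5.4,"tz":0,"ax":0,"ay":0,"az":0,"jaw":1},{"tx":0,"ty":5.6,"tz":0,"ax":0,"ay":0,"az":0,"jaw":1}]'
python3 - <<'E'
from h import *
for n in["wrist","side"]:
    cv2.imwrite(f"pics/{n}15.png",viewer.grab_frame(n))
im=viewer.grab_frame("scene")[190:300,270:430];cv2.imwrite("pics/scene15.png",cv2.resize(im,None,fx=5,fy=5,interpolation=cv2.INTER_CUBIC))
E
```

```text
time_s: 15.2
ee_pos: [645.0, -104.8, 0.0]
orientation: [0.707, 0.707, -0.0, -0.0]
contact_force: [-0.4, -1.5, -0.4]
opening: 85.1
```

View pics/wrist15.png

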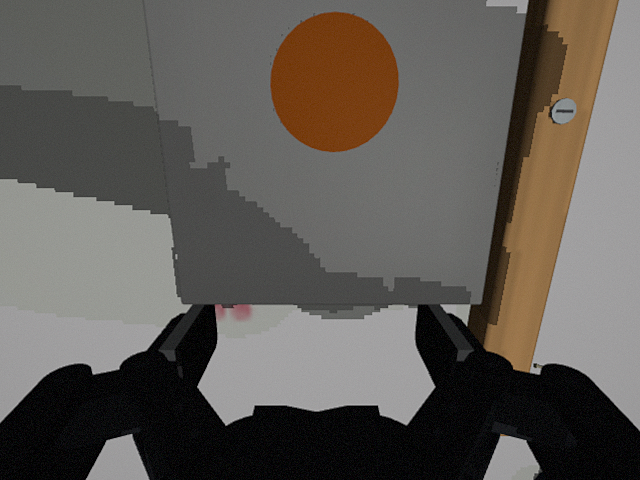

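View pics/scene15.png

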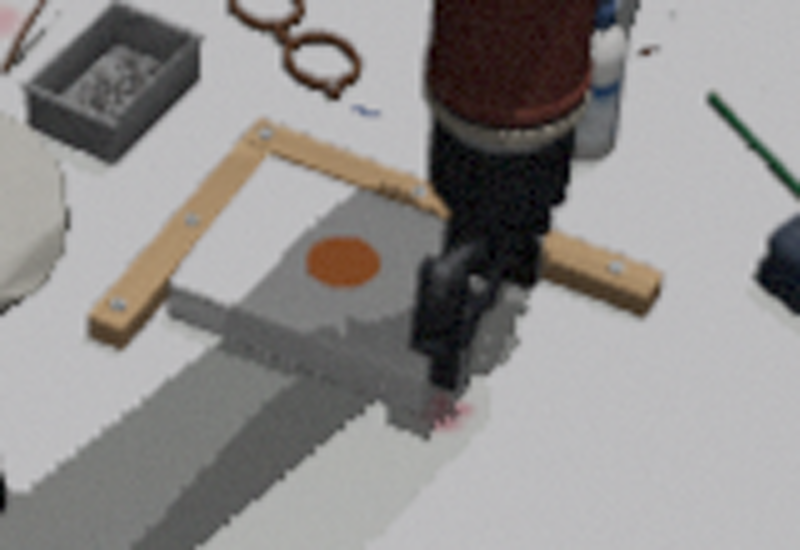

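View pics/side15.png

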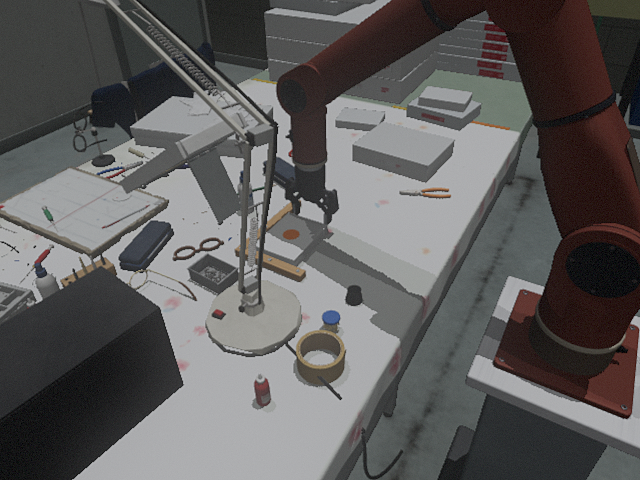

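```bash
python3 -m handwheel '[{"tx":0,"ty":0.1,"tz":0,"ax":0,"ay":0,"az":0,"jaw":1},{"tx":0,"ty":0.2,"tz":0,"ax":0,"ay":0,"az":0,"jaw":1},{"tx":0,"ty":0.3,"tz":0,"ax":0,"ay":0,"az":0,"jaw":1}]'
python3 -m handwheel '[{"tx":0,"ty":0.1,"tz":0,"ax":0,"ay":0,"az":0,"jaw":1},{"tx":0,"ty":0.2,"tz":0,"ax":0,"ay":0,"az":0,"jaw":1}]'
```

```text
time_s: 15.72
ee_pos: [645.0, -102.4, 0.1]
orientation: [0.707, 0.707, -0.0, 0.0]
contact_force: [-0.8, -1.3, 0.8]
opening: 85.3
time_s: 15.98
ee_pos: [645.0, -100.5, 0.1]
orientation: [0.707, 0.707, -0.0, 0.0]
contact_force: [-0.2, -4.5, 1.2]
opening: 85.1
```

```bash
python3 -m handwheel '[{"tx":0,"ty":0.1,"tz":0,"ax":0,"ay":0,"az":0,"jaw":1},{"tx":0,"ty":0.1,"tz":0,"ax":0,"ay":0,"az":0,"jaw":1}]'
```

```text
time_s: 16.23
ee_pos: [644.8, -100.4, 0.1]
orientation: [0.708, 0.707, -0.0, 0.0]
contact_force: [-0.5, -5.3, 0.9]
opening: 85.4
```

```bash
python3 -m handwheel '[{"tx":0,"ty":-1,"tz":0,"ax":0,"ay":0,"az":0,"jaw":1},{"tx":0,"ty":-2.5,"tz":1.5,"ax":0,"ay":0,"az":0,"jaw":1},{"tx":0,"ty":-2.5,"tz":6,"ax":0,"ay":0,"az":-10,"jaw":1},{"tx":-2,"ty":-1,"tz":9,"ax":0,"ay":0,"az":-20,"jaw":1},{"tx":-4,"ty":1,"tz":9,"ax":0,"ay":0,"az":-30,"jaw":1},{"tx":-6,"ty":4,"tz":9,"ax":0,"ay":0,"az":-40,"jaw":1},{"tx":-8,"ty":7,"tz":9,"ax":0,"ay":0,"az":-50,"jaw":1},{"tx":-8.3,"ty":9,"tz":9,"ax":0,"ay":0,"az":-60,"jaw":1},{"tx":-8.3,"ty":9,"tz":9,"ax":0,"ay":0,"az":-70,"jaw":1},{"tx":-8.3,"ty":9,"tz":9,"ax":0,"ay":0,"az":-80,"jaw":1}]'
python3 -m handwheel '[{"tx":0,"ty":0,"tz":0,"ax":0,"ay":0,"az":-10,"jaw":1},{"tx":0,"ty":0,"tz":0,"ax":0,"ay":0,"az":-10,"jaw":1}]'
python3 - <<'E'
from h import *
for n in["wrist"]:
    cv2.imwrite(f"pics/{n}16.png",viewer.grab_frame(n))
E
```

```text
time_s: 17.48
ee_pos: [562.4, -9.2, 91.3]
orientation: [0.996, 0.084, 0.001, -0.0]
contact_force: [0.2, -0.4, -1.1]
opening: 85.5
time_s: 17.73
ee_pos: [562.4, -9.5, 91.0]
orientation: [1.0, 0.0, 0.001, -0.0]
contact_force: [0.3, -0.6, -0.6]
opening: 85.5
```

View pics/wrist16.png

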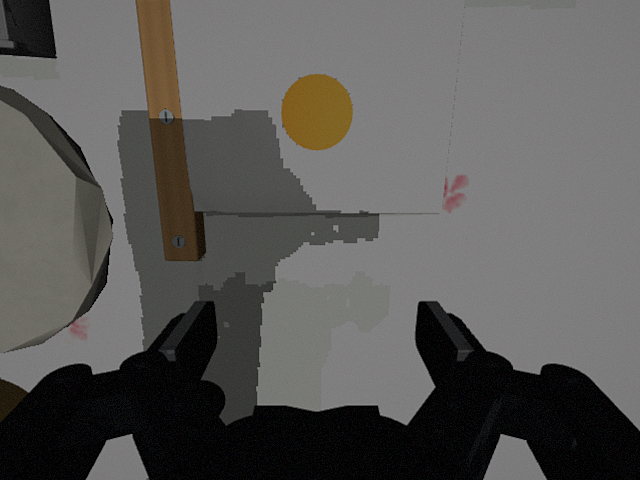

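```bash
python3 -m handwheel '[{"tx":0,"ty":0,"tz":-4,"ax":0,"ay":0,"az":0,"jaw":1},{"tx":0,"ty":0,"tz":-7.5,"ax":0,"ay":0,"az":0,"jaw":1},{"tx":0,"ty":0,"tz":-9,"ax":0,"ay":0,"az":0,"jaw":1},{"tx":0.6,"ty":0,"tz":-9,"ax":0,"ay":0,"az":0,"jaw":1},{"tx":1.1,"ty":0,"tz":-9,"ax":0,"ay":0,"az":0,"jaw":1},{"tx":1.5,"ty":0,"tz":-9,"ax":0,"ay":0,"az":0,"jaw":1},{"tx":1.8,"ty":0,"tz":-9,"ax":0,"ay":0,"az":0,"jaw":1},{"tx":2.0,"ty":0,"tz":-9,"ax":0,"ay":0,"az":0,"jaw":1}]'
python3 -m handwheel '[{"tx":0.1,"ty":0,"tz":0,"ax":0,"ay":0,"az":0,"jaw":1},{"tx":0.2,"ty":0,"tz":0,"ax":0,"ay":0,"az":0,"jaw":1}]'
python3 -m handwheel '[{"tx":0.1,"ty":0,"tz":0,"ax":0,"ay":0,"az":0,"jaw":1},{"tx":0.2,"ty":0,"tz":0,"ax":0,"ay":0,"az":0,"jaw":1}]'
```

```text
time_s: 18.77
ee_pos: [581.7, -9.1, 0.2]
orientation: [1.0, -0.0, -0.0, -0.0]
contact_force: [-3.6, -0.2, 3.3]
opening: 85.5
time_s: 19.02
ee_pos: [583.7, -9.1, -0.0]
orientation: [1.0, -0.0, -0.0, -0.0]
contact_force: [-4.6, -0.6, 4.1]
opening: 85.5
time_s: 19.27
ee_pos: [585.9, -9.1, 0.0]
orientation: [1.0, -0.0, -0.0, 0.0]
contact_force: [-3.5, -1.6, 2.8]
opening: 85.3
```

```bash
python3 -m handwheel '[{"tx":0.1,"ty":0,"tz":0,"ax":0,"ay":0,"az":0,"jaw":1},{"tx":0.2,"ty":0,"tz":0,"ax":0,"ay":0,"az":0,"jaw":1}]'
python3 -m handwheel '[{"tx":0.1,"ty":0,"tz":0,"ax":0,"ay":0,"az":0,"jaw":1},{"tx":0.1,"ty":0,"tz":0,"ax":0,"ay":0,"az":0,"jaw":1}]'
python3 -m handwheel '[{"tx":0.1,"ty":0,"tz":0,"ax":0,"ay":0,"az":0,"jaw":1},{"tx":0.1,"ty":0,"tz":0,"ax":0,"ay":0,"az":0,"jaw":1}]'
python3 - <<'E'
from h import *
for n in["wrist"]:
    cv2.imwrite(f"pics/{n}17.png",viewer.grab_frame(n))
im=viewer.grab_frame("scene")[190:300,270:430];cv2.imwrite("pics/scene17.png",cv2.resize(im,None,fx=5,fy=5,interpolation=cv2.INTER_CUBIC))
E
```

```text
time_s: 19.52
ee_pos: [588.0, -9.1, -0.0]
orientation: [1.0, -0.0, -0.0, 0.0]
contact_force: [-5.2, -0.5, 4.6]
opening: 85.3
time_s: 19.77
ee_pos: [589.1, -9.1, -0.0]
orientation: [1.0, -0.0, 0.0, 0.0]
contact_force: [-2.6, -1.2, 2.9]
opening: 85.7
time_s: 20.02
ee_pos: [590.0, -9.1, -0.0]
orientation: [1.0, -0.0, -0.0, 0.0]
contact_force: [-3.4, -1.8, 2.2]
opening: 85.3
```

View pics/scene17.png

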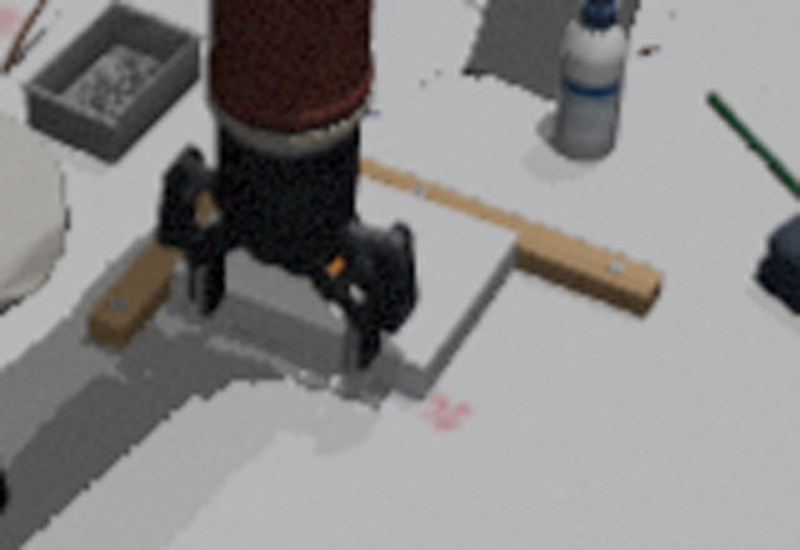

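View pics/wrist17.png

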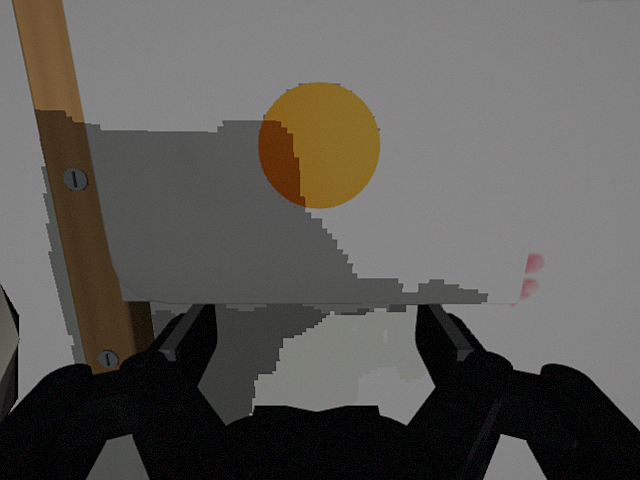

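```bash
for i in 1; do python3 -m handwheel '[{"tx":0.1,"ty":0,"tz":0,"ax":0,"ay":0,"az":0,"jaw":1},{"tx":0.1,"ty":0,"tz":0,"ax":0,"ay":0,"az":0,"jaw":1}]'; done
python3 -m handwheel '[{"tx":0.1,"ty":0,"tz":0,"ax":0,"ay":0,"az":0,"jaw":1},{"tx":0.1,"ty":0,"tz":0,"ax":0,"ay":0,"az":0,"jaw":1}]'
```

```text
time_s: 20.38
ee_pos: [591.0, -9.1, -0.0]
orientation: [1.0, -0.0, -0.0, 0.0]
contact_force: [-4.6, -1.7, 3.1]
opening: 85.3
time_s: 20.62
ee_pos: [591.0, -9.1, -0.1]
orientation: [1.0, -0.0, -0.001, -0.0]
contact_force: [-8.4, -0.3, 6.8]
opening: 85.8
```

```bash
python3 -m handwheel '[{"tx":0.1,"ty":0,"tz":0,"ax":0,"ay":0,"az":0,"jaw":1},{"tx":0.1,"ty":0,"tz":0,"ax":0,"ay":0,"az":0,"jaw":1}]'
python3 -m handwheel '[{"tx":-0.5,"ty":0,"tz":0,"ax":0,"ay":0,"az":0,"jaw":1},{"tx":-1.5,"ty":0,"tz":0,"ax":0,"ay":0,"az":0,"jaw":1},{"tx":-3,"ty":0,"tz":2,"ax":0,"ay":0,"az":0,"jaw":1},{"tx":-4,"ty":-1,"tz":6,"ax":0,"ay":0,"az":0,"jaw":1},{"tx":-5,"ty":-3,"tz":11,"ax":0,"ay":0,"az":0,"jaw":1},{"tx":-5,"ty":-3,"tz":15,"ax":0,"ay":0,"az":0,"jaw":1},{"tx":-5,"ty":-3,"tz":15,"ax":0,"ay":0,"az":0,"jaw":1}]'
python3 - <<'E'
from h import *
for n in["wrist"]:
    cv2.imwrite(f"pics/{n}18.png",viewer.grab_frame(n))
im=viewer.grab_frame("scene")[190:300,270:430];cv2.imwrite("pics/scene18.png",cv2.resize(im,None,fx=5,fy=5,interpolation=cv2.INTER_CUBIC))
E
```

```text
time_s: 20.88
ee_pos: [591.1, -9.0, -0.2]
orientation: [1.0, -0.0, -0.002, -0.0]
contact_force: [-12.5, -0.7, 10.2]
opening: 85.4
time_s: 21.75
ee_pos: [545.0, -39.0, 153.6]
orientation: [1.0, -0.0, 0.004, -0.0]
contact_force: [0.2, -0.2, -1.5]
opening: 85.5
```

View pics/scene18.png

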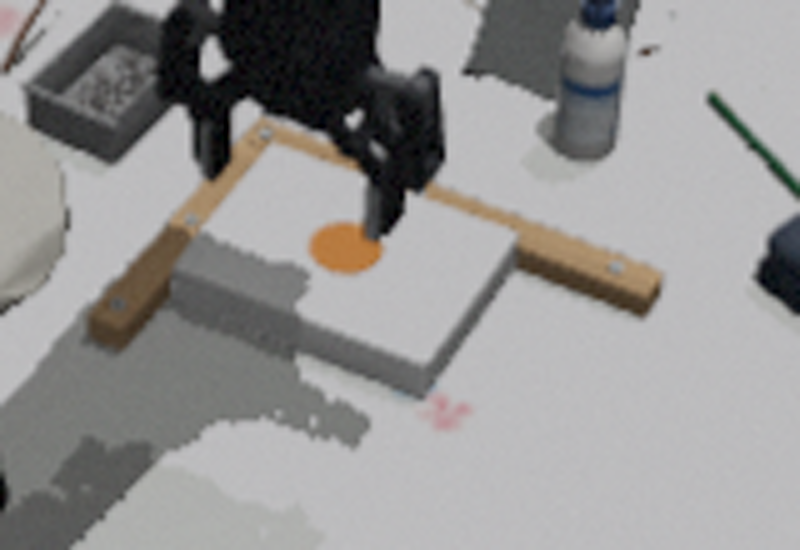

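View pics/wrist18.png

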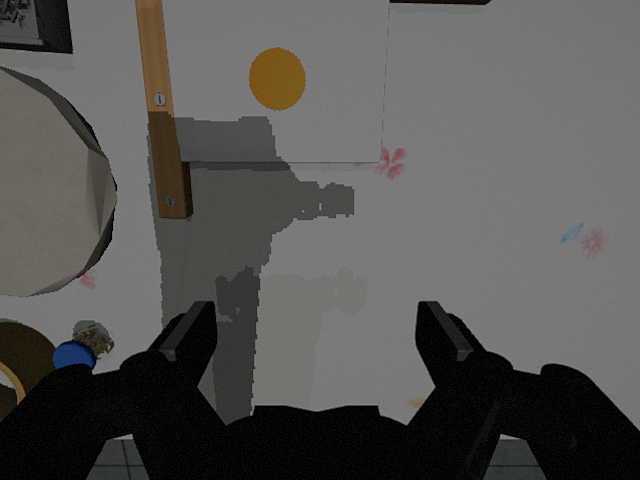

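```bash
python3 -m handwheel '[{"tx":2,"ty":-2,"tz":3,"ax":0,"ay":0,"az":10,"jaw":1},{"tx":4,"ty":-4,"tz":6,"ax":0,"ay":0,"az":20,"jaw":1},{"tx":6,"ty":-6,"tz":6,"ax":0,"ay":0,"az":30,"jaw":1},{"tx":8,"ty":-8,"tz":6,"ax":0,"ay":0,"az":40,"jaw":1},{"tx":9,"ty":-9,"tz":6,"ax":0,"ay":0,"az":50,"jaw":1},{"tx":10,"ty":-9,"tz":6,"ax":0,"ay":0,"az":60,"jaw":1},{"tx":10,"ty":-9,"tz":6,"ax":0,"ay":0,"az":70,"jaw":1},{"tx":10,"ty":-9,"tz":6,"ax":0,"ay":0,"az":80,"jaw":1},{"tx":10,"ty":-9,"tz":6,"ax":0,"ay":0,"az":90,"jaw":1},{"tx":10,"ty":-9,"tz":6,"ax":0,"ay":0,"az":90,"jaw":1}]'
python3 - <<'E'
from h import *
cv2.imwrite("pics/w19.png",viewer.grab_frame("wrist"))
E
```

```text
time_s: 23.1
ee_pos: [642.4, -128.7, 208.1]
orientation: [0.707, 0.707, -0.001, -0.001]
contact_force: [0.6, 0.0, -0.2]
opening: 85.3
```

View pics/w19.png

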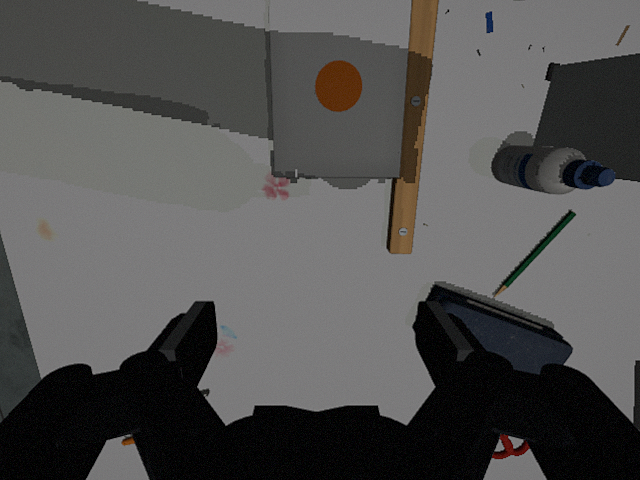

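```bash
python3 -m handwheel '[{"tx":0.3,"ty":0,"tz":-5,"ax":0,"ay":0,"az":0,"jaw":1},{"tx":0.5,"ty":0,"tz":-10,"ax":0,"ay":0,"az":0,"jaw":1},{"tx":0.5,"ty":0,"tz":-15,"ax":0,"ay":0,"az":0,"jaw":1},{"tx":0.5,"ty":0,"tz":-19,"ax":0,"ay":0,"az":0,"jaw":1},{"tx":0.5,"ty":0,"tz":-20.7,"ax":0,"ay":0,"az":0,"jaw":1},{"tx":0.5,"ty":0.8,"tz":-20.7,"ax":0,"ay":0,"az":0,"jaw":1},{"tx":0.5,"ty":1.6,"tz":-20.7,"ax":0,"ay":0,"az":0,"jaw":1},{"tx":0.5,"ty":2.2,"tz":-20.7,"ax":0,"ay":0,"az":0,"jaw":1},{"tx":0.5,"ty":2.5,"tz":-20.7,"ax":0,"ay":0,"az":0,"jaw":1},{"tx":0.5,"ty":2.6,"tz":-20.7,"ax":0,"ay":0,"az":0,"jaw":1}]'
python3 -m handwheel '[{"tx":0,"ty":0.1,"tz":0,"ax":0,"ay":0,"az":0,"jaw":1},{"tx":0,"ty":0.2,"tz":0,"ax":0,"ay":0,"az":0,"jaw":1}]'
python3 -m handwheel '[{"tx":0,"ty":0.1,"tz":0,"ax":0,"ay":0,"az":0,"jaw":1},{"tx":0,"ty":0.1,"tz":0,"ax":0,"ay":0,"az":0,"jaw":1}]'
```

```text
time_s: 24.4
ee_pos: [648.2, -102.8, 3.5]
orientation: [0.707, 0.707, 0.0, 0.0]
contact_force: [-0.3, 0.2, 0.2]
opening: 85.4
time_s: 24.65
ee_pos: [647.9, -101.3, 3.0]
orientation: [0.707, 0.707, -0.0, 0.0]
contact_force: [0.3, -0.0, -0.2]
opening: 85.2
time_s: 24.9
ee_pos: [647.9, -100.6, 3.0]
orientation: [0.707, 0.707, -0.0, 0.0]
contact_force: [-0.4, -2.2, 0.2]
opening: 85.3
```

```bash
python3 -m handwheel '[{"tx":0,"ty":0.1,"tz":0,"ax":0,"ay":0,"az":0,"jaw":1},{"tx":0,"ty":0.1,"tz":0,"ax":0,"ay":0,"az":0,"jaw":1}]'
python3 -m handwheel '[{"tx":0,"ty":0.1,"tz":0,"ax":0,"ay":0,"az":0,"jaw":1},{"tx":0,"ty":0.1,"tz":0,"ax":0,"ay":0,"az":0,"jaw":1}]'
python3 -m handwheel '[{"tx":0,"ty":-0.6,"tz":0,"ax":0,"ay":0,"az":0,"jaw":1},{"tx":0,"ty":-2,"tz":0,"ax":0,"ay":0,"az":0,"jaw":1},{"tx":0,"ty":-3.5,"tz":3,"ax":0,"ay":0,"az":0,"jaw":1},{"tx":-2,"ty":-5,"tz":8,"ax":0,"ay":0,"az":0,"jaw":1},{"tx":-5,"ty":-6,"tz":14,"ax":0,"ay":0,"az":0,"jaw":1},{"tx":-8,"ty":-8,"tz":20,"ax":0,"ay":0,"az":0,"jaw":1},{"tx":-8,"ty":-8,"tz":20,"ax":0,"ay":0,"az":0,"jaw":1},{"tx":-8,"ty":-8,"tz":20,"ax":0,"ay":0,"az":0,"jaw":1}]'
python3 - <<'E'
from h import *
cv2.imwrite("pics/w20.png",viewer.grab_frame("wrist"))
S=viewer.calibration("scene");f=viewer.grab_frame("scene");cv2.imwrite("pics/s20full.png",f)
cv2.imwrite("pics/s20.png",cv2.resize(f[190:300,270:430],None,fx=5,fy=5,interpolation=cv2.INTER_CUBIC))
cv2.imwrite("pics/d20.png",viewer.grab_frame("side"))
E
```

```text
time_s: 25.15
ee_pos: [647.7, -100.4, 3.0]
orientation: [0.708, 0.707, -0.001, 0.0]
contact_force: [-1.3, -4.7, 0.1]
opening: 85.1
time_s: 25.4
ee_pos: [647.5, -100.2, 3.0]
orientation: [0.708, 0.706, -0.001, 0.0]
contact_force: [-1.0, -6.6, 1.0]
opening: 85.3
time_s: 26.4
ee_pos: [568.2, -178.6, 203.7]
orientation: [0.707, 0.707, 0.001, 0.001]
contact_force: [0.5, 0.3, -0.6]
opening: 84.9
```

View pics/s20.png

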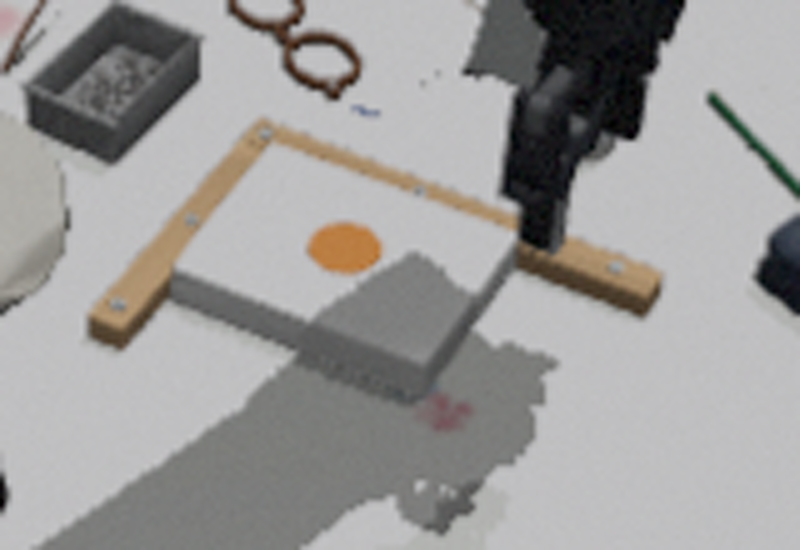

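View pics/d20.png

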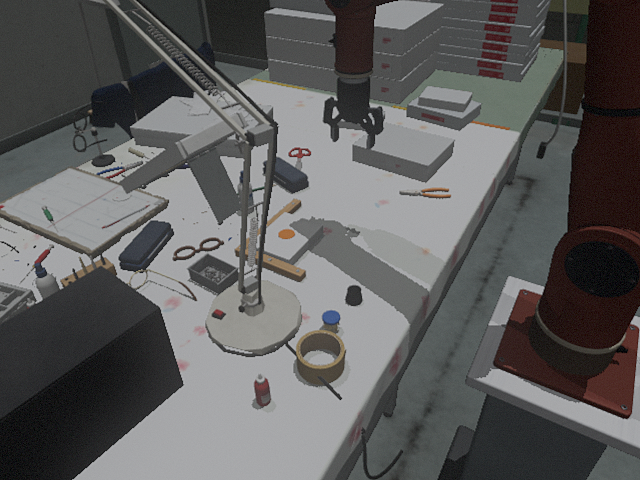

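```bash
python3 -c "
from rig import ctrl
print(ctrl.finish_job())"
```

```text
the job is handed in; nothing more can be done
None
```

The carton lies flat with its orange sticker up, in the packing corner against both fences, and I have handed the job in. I only pushed it, with the open fingertips. The clock stood at about 26.5 s of the 67 s allowed.

- **Tipping:** The first try was too high. The open fingertips turned out to be about 15 mm higher than I had worked out, so they passed over the top and the carton stayed standing in place. The second try, 25 mm lower, tipped it over.
- **Pushing:** I pushed it forward while turning it 20° to square it up, then left against the side fence, then forward against the rear fence. A last light push on the right end checked the side fence contact.
- **Final checks:**
  - At each fence the hand stopped moving as the force rose, to about 12 N at the rear and 7 N at the side.
  - The last scene picture shows no visible gap at either fence.
  - The loupe, jar, tape roll, red bottle and pliers look unmoved in the last side picture, judged by eye.
  - The hand is about 200 mm above the table and touching nothing.
- **Disagreement:** Different views put the rear fence between about 716 and 721 mm in x. I therefore relied on the contact force, not the pictures, for the final seating.

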